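Open the cutter box by its combination dial

ROBOT

A 7-joint arm with a two-finger parallel gripper is mounted at the origin on the work surface. World frame = base frame: x ahead of the robot, y to its left, z up, the work surface at z = 0. Lengths are in m, angles in rad, forces in N, time in s.
With the tool pointing down it reaches from about 0.425 to 0.875 m from the base axis. Payload 8.4 kg.
Tool frame: the origin (TCP) lies at the very end of the fingers, on their centre line; the grasp point (between the pads) lies 19 mm behind it; z points along the fingers, y is the direction in which the jaws open and shut (so a half turn about z gives the same grasp; the last joint's range is limited). The gripper opens to 85 mm and grips with 20 to 120 N. Pads are 22 mm wide; open, the fingers measure 114 mm over their backs; the gripper's body (76 mm by 85 mm) begins 54 mm behind the grasp point. The pads swing forward as they close: fully open they stand 13 mm farther back than shut.
Start: joints at [-1.433, 0.333, 0.04, 1.465, -0.013, 1.343, -0.059], TCP at [0.152, 0.632, 0.231] pointing down, gripper open.
Joint ranges: [-2.58, 2.58], [-0.38, 2.09], [-1.3, 1.39], [0.25, 2.4], [-1.5, 4.64], [0.08, 2.09], [-2.65, 2.65]. Speed limits (rad/s): [2.22, 2.22, 2.79, 2.79, 3.14, 3.14, 3.14].

INTERFACE

Orientations are given as a 3x3 rotation matrix whose columns are the frame's x, y, z axes.
In Python, from station import get_obs, get_image, sign_off, recognise gives the robot as it stands. The module is installed in compiled form; this text tells all that it offers.
- The arm moves only by the tool apply_moves, never from a script. Its argument "deltas" is one flat list of numbers, 6 for each row, row after row: the shift along the world's x, y, z in units of 0.03 m (1.0 is 0.03 m), then the turn, a rotation vector about the world's x, y, z in units of 90 degrees (1.0 is 90 degrees). A call has 1 to 5 rows; each row shifts and turns the commanded pose from where the row before left it; what a row does not reach is not made up. A row lasts 1/10 s, in which the tool goes at most 50 mm and 8.59 degrees, less where a joint would pass 70% of its speed; a pose out of reach is approached as far as the arm can. A call with a number of a shift or a turn outside -1 to 1 is refused whole. A call with a gripper value outside its range is refused whole. "grip" is the opening, from -1 (shut) to 1 (fully open), so that 0 is half open, set as the call begins (left out, the last holds). The fingers move at their own pace and stop on an object; "squeeze" is the grip in N (left out, the last holds). Time passes only in rows, so rows that do not move let the fingers close. It gives the time, the measured TCP pose, the force and the opening at its end, in the units of the state.
- get_obs(): the state, without advancing time (a new reading comes with each control period).
- get_image(name): name is "side" or "top" or "wrist"; returns a dict with "img" (384x512x3 uint8, red, green, blue), "vfov" (degrees; the focal length in pixels is half the picture's height over the tangent of half this angle, whatever the lens; pixels are square), "cx", "cy" (the principal point, pixels), "D" ([k1, k2, p1, p2, k3] as OpenCV has them; the pictures are not rectified), "R" (3x3) and "t" (3): a world point X has camera coordinates R X + t. Camera axes: x right, y down, z forward; pixel columns grow to the right and rows downward; lengths in m; the calibration is good to about 2 mm. A picture is of the moment at which its call begins. There is no depth.
- sign_off(): hands the job in, once; it reports no verdict.
Trained networks look in a picture, given as the dict that the camera call returned (one of the last four; its "shot" number tells which), for a name from the list of things; names that differ only in an ending like _2 or _b are one class to them, and where a whole thing is asked for, a point or a joint stands for the part that bears it (a point fixed in the world has none). Each returns a list of dicts, best first, with "confidence" (0 to 1); they miss things now and then, are a little off and sometimes report something else, mostly with a low value. They report only what shows in the picture. A call takes as long as a camera call.
- recognise(picture, label): "box" ([left, top, right, bottom] in pixels, round what is visible of it).
The state is a dict: "clock": time; "joint_pos": joint angles; "dq": joint speeds; "tau": joint torques, N m; "tcp_pos": TCP position; "tool_rot": TCP orientation; "ft_force": force on the tool from outside, world axes, zero at the start; "moment": the same for the moment, N m; "grip_width": finger opening in m.
Only numpy, scipy, OpenCV 4.12 (cv2) and the standard library are available. Lean on these libraries where they do the work, as an engineer would, in place of code of your own. Each camera call takes 0.05 s, during which the arm holds its last target.

TASK

Open the locked green steel cutter box on the bench. Dial its combination on the black dial: turn left (counter-clockwise, the numbers rise) to 70, then right to 45, then left again to 55, stopping on each number without running past it. Then ease the lever handle round clockwise until you feel it come up against its stop, without forcing it, and lift the lid by its steel bar until it stands at least half open (45 degrees or more); let go and leave the other things on the bench where they are.

Things in the scene. Friction and masses are not known exactly. Their poses are not given: they have to be found in the camera images.
- lock_box: green steel cutter box, fixed to the bench, 260 mm deep (x), 360 wide (y), 120 high to the top of its 5 mm lid. Origin: centre of its underside. Front is -x. On the lid, in this frame: dial axis at (20, -78) mm, lever axis at (35, 75), lifting bar along y at x = -105. A real three-wheel lock: the bolt draws only after the dialling, and the lid lifts only with the bolt fully drawn
- dial (a joint): dial angle, rad; left (counter-clockwise from above) positive; any number of turns. 100 numbers: number at the index = angle / 0.0628, modulo 100, so 70 is 4.398, 45 is 2.827, 55 is 3.456. Starts between 31 and 46; no extra turns needed. Friction 0.1 to 0.2 Nm. About 3 numbers of error are forgiven; after a larger overrun start afresh: right to 25, then left to 70 and so on
- dial_knob: round black knob, 36 mm diameter, 27 high, turning with the dial. Origin: on the axis at its foot, 9 mm above the lid; x points to number 0. Round it a flat black skirt, 74 mm diameter, top 10 mm above the lid: white lines every 2 numbers, longer every 10, broad red mark at 0, yellow at 50; numbers rise clockwise round the skirt. Short red line on the knob's top on the side of 0
- dial_grip (a point): point on the dial's axis half-way up the knob, 23 mm above the lid's top: where to grip the knob, from above
- dial_index (a point): fixed index of the dial: point at the skirt's edge, 37 mm from the axis on the far side (+x of the box), marked by a white line on a black patch of the lid. The number standing here is the one set
- dial_70 (a point): number 70 on the skirt's edge, 37 mm from the axis; turns with the dial
- dial_45 (a point): number 45 on the skirt's edge, 37 mm from the axis; turns with the dial
- dial_55 (a point): number 55 on the skirt's edge, 37 mm from the axis; turns with the dial
- lever: lever handle: hub 32 mm diameter, level dark bar 14 mm thick running 85 mm along the body's -x to a black ball of 22 mm; bar's centre line 34 mm above the lid, space below it from 25 mm out. Origin: on its axis at the lid's top. Starts pointing to the front of the box, within 43 degrees. Stays where it is left.
- lever_tip (a point): centre of the lever's ball. Clockwise from above draws the bolt: first idle play, then 2 to 4 N at the ball, then a stop that is felt, 50 to 93 degrees from the start; where exactly cannot be seen and differs each time. Only the last 4 degrees before the stop free the lid. If the dialling was wrong it stops at least 40 degrees early
- stop_buffer: rubber-faced stop buffer inside the lid, out of sight, that ends the lever's turn; not to be handled. It gives a little: from first touch the lever can be pressed only a degree or so further, the push at the ball rising to some 12 N, which is the most it may bear (40 N on the buffer itself, 20 mm from the lever's axis). Ease off once the resistance clearly exceeds the 2 to 4 N of turning
- lever_hub (a point): point on the lever's axis at the bar's height, 34 mm above the lid's top
- lid_bar (a point): middle of the lid's lifting bar: round steel, 12 mm diameter, 120 mm long along the box's y, centre line 35 mm above the lid's top, 235 mm in front of the hinge line. Pinch it from above, fingers before and behind; it rolls between the fingers as the lid swings. About 11 N lifts it
- lid (a joint): lid angle, rad: 0 shut, grows as the front edge rises, to 1.35. Stiff hinge: it stays where it is left
- lid_hinge (a point): middle of the lid's hinge line, which runs along the box's y at x = +130 mm, 115 mm above the bench
- drill_vise: bystander, to be left alone: drill-press vise, dark steel, 190 x 85 x 61 mm with a screw and cross bar at its -x end; origin: centre of its underside
- bench_brush: bystander, to be left alone: hand brush, wooden back, green bristles, 275 x 42 x 40 mm; origin: centre of its underside
- chuck_key: bystander, to be left alone: steel drill-chuck key with a cross bar, 85 x 73 x 17 mm; origin: centre of its underside
- try_square: bystander, to be left alone: try square, wooden stock 105 mm, steel blade 140 mm, 16 mm high; origin: centre of its underside
- drilled_block: bystander, to be left alone: hardwood block with four drilled holes, 90 x 70 x 28 mm; origin: centre of its underside
- oil_bottle: bystander, to be left alone: white oil bottle with a red cap, 52 mm across, 120 mm high, behind the box; origin: centre of its underside
- bit_tin: bystander, to be left alone: grey tin for drill bits, 77 x 112 x 32 mm, in front of the box; origin: centre of its underside

How it is judged:
By the outcome, as a careful person would: the job done as asked, in the order asked, and still so for the second after the job is handed in, with the robot touching nothing.
It also fails if it takes over 72 s, if anything falls off the work surface, if the arm or the gripper's body presses on something with over 40 N, if the wrist force passes 120 N, or if a joint passes its speed limit or range.

## Working session

There is one attempt and no reset: what is moved stays moved. The work goes in short steps, Python scripts to look and compute and a tool call to move; the robot and the scene stay as the last step left them, time stands still between calls to the robot, and variables do not carry over. Pictures are saved under pics/ and viewed, and the job is handed in when it is done.

Besides the shell and the picture viewer there is one more tool, called after "Call:" by a JSON object that holds its "fn" and its "kwargs", one argument or row to a line. apply_moves: Moves the arm, as the interface text tells. Shifts and turns lie within -1 to 1; 1 stands for 0.03 m of shift or 90 degrees of turn. Its arguments: {"type":"object","properties":{"deltas":{"type":"array","items":{"type":"number","minimum":-1,"maximum":1}},"grip":{"type":"number"},"squeeze":{"type":"number"}},"required":["deltas"]}

```bash
ls; mkdir -p pics; python3 - <<'E'
from station import *
import cv2, numpy as np, pickle
o=get_obs(); print({k:np.round(v,3) for k,v in o.items()})
for n in ["side","top","wrist"]:
    p=get_image(n); cv2.imwrite(f"pics/{n}0.png",p["img"][:,:,::-1]); pickle.dump(p,open(f"pics/{n}0.pkl","wb"))
    print(n,p["vfov"],p["cx"],p["cy"],p["D"],np.round(p["R"],4).tolist(),np.round(p["t"],4))
    for l in ["lock_box","dial_knob","dial_index","dial_70","lever_tip","lever_hub","lid_bar","dial_grip"]:
        try: print(l,[(np.round(d["box"],1).tolist(),round(d["confidence"],2)) for d in recognise(p,l)[:2]])
        except Exception as e: print(l,e)
E
```

```text
pics
{'clock': np.float64(0.0), 'joint_pos': array([-1.433,  0.334,  0.04 ,  1.466, -0.013,  1.343, -0.058]), 'dq': array([-0.   , -0.   , -0.002, -0.002, -0.001,  0.001,  0.001]), 'tau': array([-0.0000e+00, -6.5856e+01,  1.3650e+00, -4.0556e+01,  1.7000e-02,
        1.2000e-02, -0.0000e+00]), 'tcp_pos': array([0.152, 0.631, 0.23 ]), 'tool_rot': array([[-0.972,  0.235, -0.   ],
       [ 0.235,  0.972, -0.002],
       [-0.   , -0.002, -1.   ]]), 'ft_force': array([ 0.087, -0.537,  0.369]), 'moment': array([0.001, 0.088, 0.003]), 'grip_width': np.float64(0.085)}
side 45.75797463538082 255.95161476816267 183.82394059874514 [-0.14877585  0.          0.          0.          0.        ] [[-0.9728, -0.2311, -0.015], [-0.1471, 0.6666, -0.7308], [0.1789, -0.7087, -0.6825]] [0.5581 0.1563 1.2549]
lock_box [([183.3, 151.8, 309.8, 295.0], 0.6)]
dial_knob [([311.6, 195.6, 347.4, 233.0], 0.54), ([244.0, 170.0, 260.0, 182.8], 0.53)]
dial_index [([181.9, 156.5, 313.6, 268.4], 0.74)]
dial_70 [([239.3, 171.8, 263.8, 194.4], 0.65)]
lever_tip [([224.4, 211.6, 267.8, 223.9], 0.7), ([239.1, 151.3, 312.7, 
[... 665 characters left out ...]
 302.8, 228.3], 0.53)]
dial_70 [([257.8, 173.4, 276.7, 196.6], 0.83)]
lever_tip [([218.5, 175.6, 229.6, 206.4], 0.47)]
lever_hub [([259.6, 171.1, 282.2, 194.5], 0.59), ([218.6, 174.4, 228.9, 201.4], 0.48)]
lid_bar [([194.0, 154.3, 299.5, 229.6], 0.73)]
dial_grip [([265.6, 178.1, 276.6, 191.1], 0.43)]
wrist 67.42895805367051 253.80683840052546 195.84448155125077 [-0.04633652  0.          0.          0.          0.        ] [[0.2347, 0.9721, 0.0003], [0.9376, -0.2264, 0.264], [0.2567, -0.0617, -0.9645]] [-0.6499 -0.0346  0.3784]
lock_box [([60.6, 373.6, 96.1, 382.9], 0.71)]
dial_knob [([59.5, 371.2, 95.3, 384.0], 0.66)]
dial_index []
dial_70 []
lever_tip []
lever_hub []
lid_bar []
dial_grip []
```

```bash
python3 - <<'E'
import cv2
a=cv2.imread("pics/top0.png"); cv2.imwrite("pics/top0z.png",cv2.resize(a[130:250,180:320],None,fx=5,fy=5,interpolation=cv2.INTER_CUBIC))
a=cv2.imread("pics/side0.png"); cv2.imwrite("pics/side0z.png",cv2.resize(a[130:280,170:360],None,fx=4,fy=4,interpolation=cv2.INTER_CUBIC))
E
```

```text
(no output)
```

View pics/top0.png

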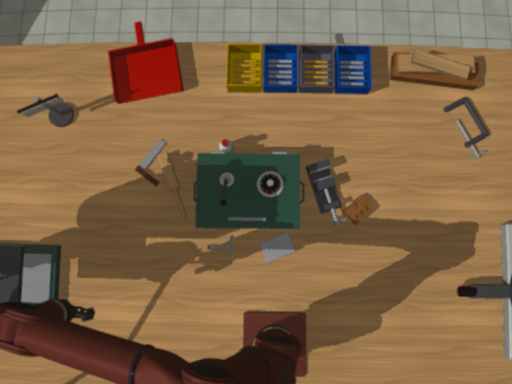

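View pics/side0.png

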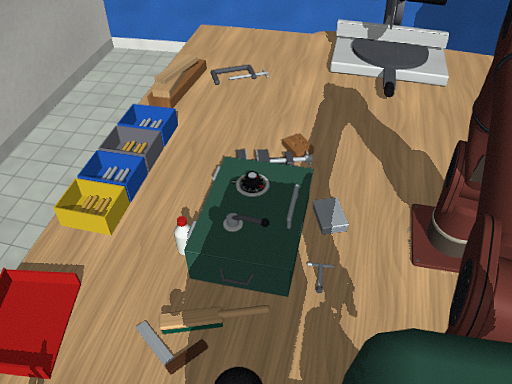

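```bash
ls pics
```

```text
side0.pkl
side0.png
side0z.png
top0.pkl
top0.png
top0z.png
wrist0.pkl
wrist0.png
```

View pics/top0z.png

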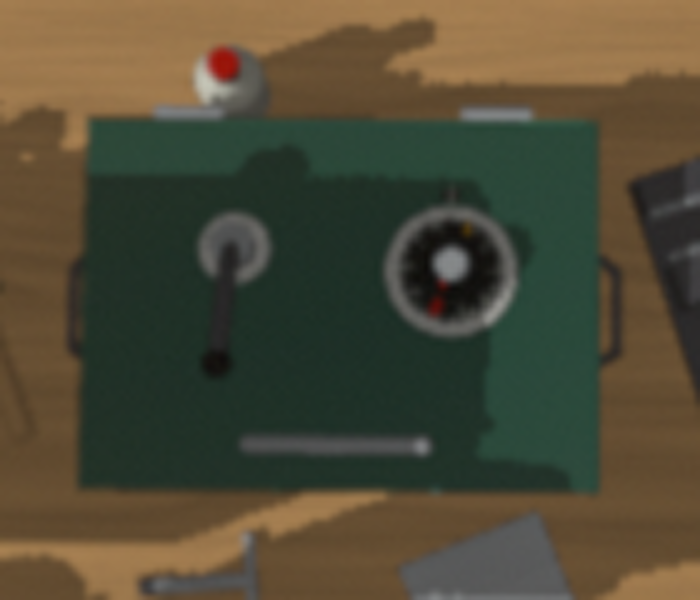

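View pics/side0z.png

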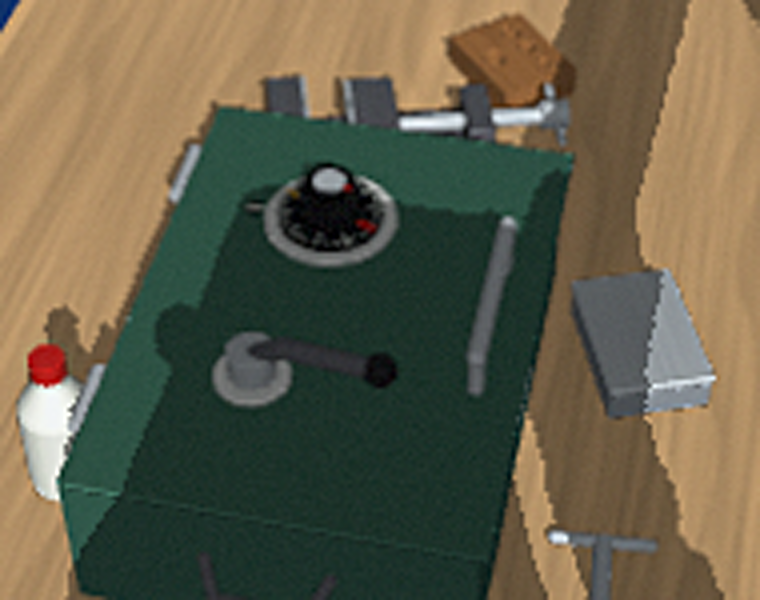

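```bash
cat > h.py <<'E'
import numpy as np, cv2, pickle
from scipy.optimize import least_squares
def K(p):
    f=p["img"].shape[0]/2/np.tan(np.radians(p["vfov"])/2); return np.array([[f,0,p["cx"]],[0,f,p["cy"]],[0,0,1]])
def proj(p,X):
    return cv2.projectPoints(np.atleast_2d(X).astype(float),cv2.Rodrigues(np.array(p["R"]))[0],np.array(p["t"],float),K(p),np.array(p["D"],float))[0][:,0]
def back(p,uv,z):
    q=cv2.undistortPoints(np.array(uv,float).reshape(-1,1,2),K(p),np.array(p["D"],float))[:,0]
    R=np.array(p["R"]);c=-R.T@np.array(p["t"]); d=np.c_[q,np.ones(len(q))]@R
    return c+d*((z-c[2])/d[:,2])[:,None]
def b2w(P,X):
    x,y,a=P; X=np.atleast_2d(X); c,s=np.cos(a),np.sin(a)
    return np.c_[x+c*X[:,0]-s*X[:,1],y+s*X[:,0]+c*X[:,1],X[:,2]]
E
python3 - <<'E'
from h import *
T=pickle.load(open("pics/top0.pkl","rb"));S=pickle.load(open("pics/side0.pkl","rb"))
C=np.array([[.13,-.18,.12],[-.13,-.18,.12],[-.13,.18,.12],[.13,.18,.12]])
Z=lambda a:np.array(a)/5+[180,130]-.4
tu=Z([[598,122],[600,492],[78,490],[88,118]])
su=np.array([[218,105],[573,153],[490,560],[62,485]])/4+[170,130]-.375
ex=np.array([[.02,-.078,.156],[-.105,.06,.155],[-.105,-.06,.155]])
te=Z([[451,264],[243,444],[424,446]]); se=np.array([[330,180],[476,388],[508,222]])/4+[170,130]-.375
r=lambda P:np.r_[(proj(T,b2w(P,C))-tu).ravel(),(proj(S,b2w(P,C))-su).ravel(),(proj(T,b2w(P,ex))-te).ravel(),(proj(S,b2w(P,ex))-se).ravel()]
s=least_squares(r,[.62,.03,0],loss='soft_l1'); print(s.x,np.round(s.fun.reshape(-1,2),2).tolist())
P=s.x; np.save("box.npy",P)
print("dial",b2w(P,[.02,-.078,.12]),"hub",b2w(P,[.035,.075,.154]),"bar",b2w(P,[-.105,0,.155]))
print("ball top",back(T,[Z([216,362])],.154),"side",back(S,[np.array([379,370])/4+[170,130]-.375],.154))
c=back(T,[Z([451,268])],.13); m=back(T,[Z([435,305])],.13); d=(m-c)[0]; print(d, (np.degrees(np.arctan2(d[1],d[0])-P[2]))/3.6)
E
```

```text
[0.55290651 0.102592   0.01296532] [[-1.65, -0.48], [-1.48, -1.21], [-0.21, -1.1], [-0.57, 0.33], [0.57, 0.09], [-0.97, -0.29], [-0.73, -2.2], [-0.05, -1.77], [-0.89, 0.2], [0.22, 0.45], [-0.81, 0.14], [0.76, -0.24], [1.36, -8.29], [0.88, 0.39]]
dial [[0.5739161  0.02485785 0.12      ]] hub [[0.5869312  0.17803947 0.154     ]] bar [[0.44791534 0.10123068 0.155     ]]
ball top [[0.50472049 0.18209684 0.154     ]] side [[0.50596412 0.18618326 0.154     ]]
[-0.02627509  0.01082399  0.        ] 43.57444170503216
```

Call:
{"fn": "apply_moves", "kwargs": {
  "deltas": [0.6, -0.95, 0.5, 0, 0, 0, 0.6, -0.95, 0.5, 0, 0, 0, 0.6, -0.95, 0.5, 0, 0, 0, 0.6, -0.95, 0.5, 0, 0, 0, 0.6, -0.95, 0.5, 0, 0, 0],
  "grip": 1
}}

```text
clock: 1.85
tcp_pos: [0.2431, 0.4881, 0.307]
tool_rot: [[-0.972, 0.235, 0.0], [0.235, 0.972, 0.0], [0.0, 0.0, -1.0]]
ft_force: [1.1, -0.1, 0.2]
grip_width: 0.0855
```

Call:
{"fn": "apply_moves", "kwargs": {
  "deltas": [0.6, -0.95, 0, 0, 0, 0, 0.6, -0.95, 0, 0, 0, 0, 0.6, -0.95, 0, 0, 0, 0, 0.6, -0.95, 0, 0, 0, 0, 0.6, -0.95, 0, 0, 0, 0]
}}

```text
clock: 2.35
tcp_pos: [0.3331, 0.3455, 0.3065]
tool_rot: [[-0.972, 0.235, 0.0], [0.235, 0.972, 0.001], [-0.0, 0.001, -1.0]]
ft_force: [0.4, 0.5, -0.0]
grip_width: 0.0853
```

Call:
{"fn": "apply_moves", "kwargs": {
  "deltas": [0.6, -0.95, 0, 0, 0, 0, 0.6, -0.95, 0, 0, 0, 0, 0.6, -0.95, 0, 0, 0, 0, 0.6, -0.95, 0, 0, 0, 0, 0.6, -0.95, 0, 0, 0, 0]
}}

```text
clock: 2.85
tcp_pos: [0.4231, 0.203, 0.3066]
tool_rot: [[-0.972, 0.235, 0.0], [0.235, 0.972, 0.001], [-0.0, 0.001, -1.0]]
ft_force: [-0.3, 0.5, 0.1]
grip_width: 0.0854
```

```bash
python3 - <<'E'
from station import *
import cv2, numpy as np, pickle
o=get_obs(); print({k:np.round(v,3).tolist() for k,v in o.items()})
p=get_image("wrist"); cv2.imwrite("pics/w1.png",p["img"][:,:,::-1]); pickle.dump(p,open("pics/w1.pkl","wb"))
print(-np.array(p["R"]).T@p["t"])
E
```

```text
{'clock': 2.85, 'joint_pos': [-0.995, -0.098, 0.423, 1.782, 0.04, 1.448, 0.755], 'dq': [0.3, 0.028, 0.411, -0.039, 0.028, -0.004, 0.702], 'tau': [-2.286, -30.429, -3.499, -40.733, -0.02, 0.207, -1.516], 'tcp_pos': [0.423, 0.203, 0.307], 'tool_rot': [[-0.972, 0.235, 0.0], [0.235, 0.972, 0.001], [-0.0, 0.001, -1.0]], 'ft_force': [-0.279, 0.483, 0.076], 'moment': [-0.002, -0.041, 0.022], 'grip_width': 0.085}
[0.35837849 0.21833698 0.44951558]
```

View pics/w1.png

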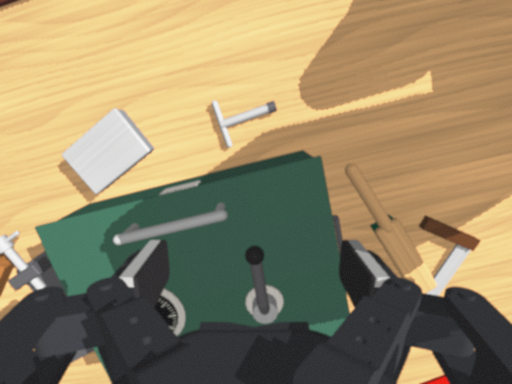

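Call:
{"fn": "apply_moves", "kwargs": {
  "deltas": [0.95, -0.5, 0, 0, 0, 0, 0.95, -0.5, 0, 0, 0, 0, 0.95, -0.5, 0, 0, 0, 0, 0.95, -0.5, 0, 0, 0, 0, 0.95, -0.5, 0, 0, 0, 0]
}}

```text
clock: 3.4
tcp_pos: [0.566, 0.129, 0.3065]
tool_rot: [[-0.972, 0.234, 0.0], [0.234, 0.972, 0.0], [-0.0, 0.0, -1.0]]
ft_force: [-0.3, -0.1, 1.0]
grip_width: 0.0851
```

Call:
{"fn": "apply_moves", "kwargs": {
  "deltas": [0.95, -0.5, 0, 0, 0, 0, 0.95, -0.5, 0, 0, 0, 0, 0, 0, 0, 0, 0, 0, 0, 0, 0, 0, 0, 0]
}}

```text
clock: 3.8
tcp_pos: [0.6221, 0.099, 0.3058]
tool_rot: [[-0.972, 0.236, -0.001], [0.236, 0.972, -0.001], [0.001, -0.001, -1.0]]
ft_force: [-0.5, -0.1, 0.2]
grip_width: 0.0857
```

```bash
python3 - <<'E'
from station import *
from h import *
o=get_obs(); print({k:np.round(o[k],3).tolist() for k in ("joint_pos","tcp_pos")})
p=get_image("wrist"); cv2.imwrite("pics/w2.png",cv2.resize(p["img"][:,:,::-1],None,fx=1.5,fy=1.5,interpolation=cv2.INTER_CUBIC)); pickle.dump(p,open("pics/w2.pkl","wb"))
P=np.load("box.npy"); print(proj(p,b2w(P,[[.02,-.078,.156],[.035,.075,.154],[-.105,0,.155],[.057,-.078,.13]]))*1.5)
E
```

```text
{'joint_pos': [-0.723, 0.299, 0.64, 1.425, -0.177, 1.477, 1.245], 'tcp_pos': [0.622, 0.099, 0.306]}
[[258.45776552 232.87310704]
 [483.25616415 197.42306511]
 [317.05101205   2.21652521]
 [283.26279432 275.70925233]]
```

View pics/w2.png

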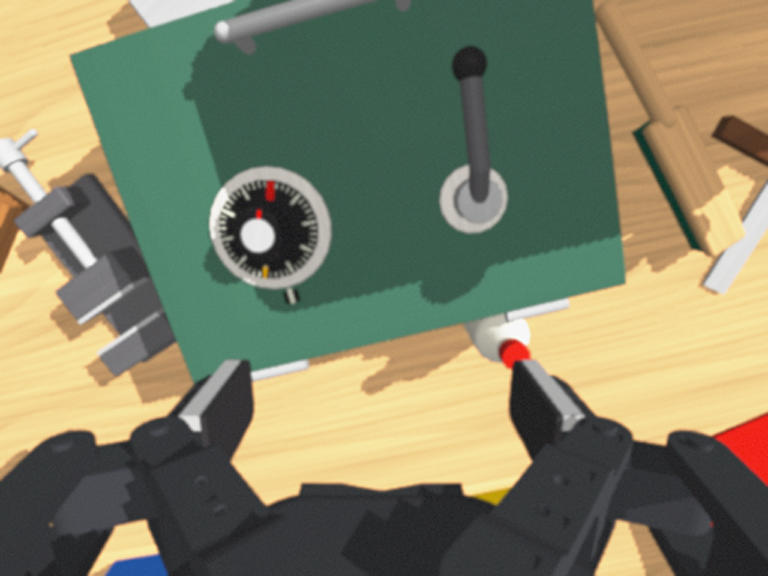

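```bash
python3 - <<'E'
from h import *
p=pickle.load(open("pics/w2.pkl","rb"));P=np.load("box.npy")
a=cv2.resize(p["img"][:,:,::-1][90:230,120:240],None,fx=5,fy=5,interpolation=cv2.INTER_CUBIC);cv2.imwrite("pics/w2z.png",a[:600])
q=np.array([[270,190],[265,271],[258,235]])/1.5
m=back(p,q[:2],.13); print(m,back(p,q[2:],.156)); d=m[0]-m[1]; print((np.degrees(np.arctan2(d[1],d[0])-P[2]))/3.6)
print("corners",back(p,np.array([[72,56],[625,282]])/1.5,.12), b2w(P,[[-.13,-.18,.12],[.13,.18,.12]]))
print("ball",back(p,np.array([[470,64]])/1.5,.154),"hub",back(p,np.array([[478,198]])/1.5,.161), "base",back(p,np.array([[473,199]])/1.5,.122), back(p,np.array([[270,227]])/1.5,.122))
E
```

```text
[[0.54776418 0.03446061 0.13      ]
 [0.60411674 0.0128944  0.13      ]] [[0.57522433 0.02411067 0.156     ]]
43.97644877695393
corners [[ 0.42239139 -0.0790398   0.12      ]
 [ 0.68120116  0.28441122  0.12      ]] [[ 0.42525113 -0.07907832  0.12      ]
 [ 0.68056189  0.28426231  0.12      ]]
ball [[0.50393745 0.18502053 0.154     ]] hub [[0.58580049 0.17310394 0.161     ]] base [[0.58947644 0.17726282 0.122     ]] [[0.57367306 0.02432563 0.122     ]]
```

View pics/w2z.png

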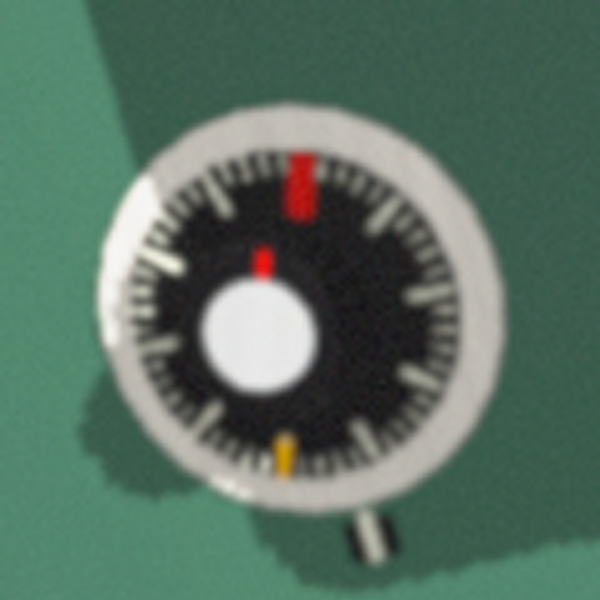

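Call:
{"fn": "apply_moves", "kwargs": {
  "deltas": [-0.16, -0.25, -0.2, 0, 0, -0.09, -0.16, -0.25, -0.2, 0, 0, -0.09, -0.16, -0.25, -0.2, 0, 0, -0.09, -0.16, -0.25, -0.2, 0, 0, -0.09, -0.16, -0.25, -0.2, 0, 0, -0.09]
}}

```text
clock: 4.35
tcp_pos: [0.597, 0.0629, 0.2765]
tool_rot: [[-0.584, 0.812, 0.0], [0.812, 0.584, 0.002], [0.001, 0.001, -1.0]]
ft_force: [-0.3, -0.1, -0.2]
grip_width: 0.0859
```

Call:
{"fn": "apply_moves", "kwargs": {
  "deltas": [-0.16, -0.25, -0.2, 0, 0, -0.09, -0.16, -0.25, -0.2, 0, 0, -0.09, -0.16, -0.25, -0.2, 0, 0, -0.09, -0.16, -0.25, -0.2, 0, 0, -0.09, -0.16, -0.25, -0.2, 0, 0, -0.09]
}}

```text
clock: 4.85
tcp_pos: [0.5731, 0.0254, 0.2464]
tool_rot: [[0.084, 0.997, 0.0], [0.997, -0.084, 0.002], [0.002, -0.0, -1.0]]
ft_force: [0.5, -0.5, 0.5]
grip_width: 0.0849
```

Call:
{"fn": "apply_moves", "kwargs": {
  "deltas": [0, 0, 0, 0, 0, -0.09, 0, 0, 0, 0, 0, 0, 0, 0, 0, 0, 0, 0]
}}

```text
clock: 5.15
tcp_pos: [0.5737, 0.0255, 0.2466]
tool_rot: [[0.214, 0.977, 0.0], [0.977, -0.214, 0.001], [0.001, -0.0, -1.0]]
ft_force: [0.1, 1.6, -0.5]
grip_width: 0.0855
```

```bash
python3 - <<'E'
from station import *
from h import *
o=get_obs(); print({k:np.round(o[k],4).tolist() for k in ("joint_pos","tcp_pos","tool_rot","ft_force")})
p=get_image("wrist"); cv2.imwrite("pics/w3.png",cv2.resize(p["img"][:,:,::-1],None,fx=1.5,fy=1.5,interpolation=cv2.INTER_CUBIC)); pickle.dump(p,open("pics/w3.pkl","wb"))
P=np.load("box.npy"); print(proj(p,b2w(P,[[.02,-.078,.156],[.035,.075,.154],[-.105,0,.155],[.057,-.078,.13]]))*1.5)
E
```

```text
{'joint_pos': [-0.8883, 0.2241, 0.9039, 1.6677, -0.1816, 1.3374, -0.1696], 'tcp_pos': [0.5737, 0.0255, 0.2466], 'tool_rot': [[0.2136, 0.9769, 0.0002], [0.9769, -0.2136, 0.0011], [0.0012, -0.0, -1.0]], 'ft_force': [0.1063, 1.5535, -0.5319]}
[[380.74384608 299.63053292]
 [339.58657654  -3.01225878]
 [125.65465035 215.11456196]
 [439.19139894 274.94304897]]
```

View pics/w3.png

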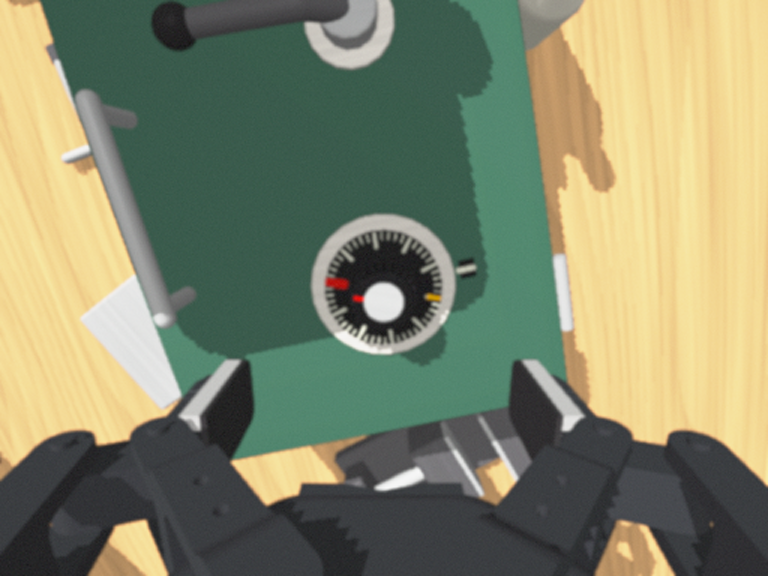

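Call:
{"fn": "apply_moves", "kwargs": {
  "deltas": [0, -0.03, -0.7, 0, 0, 0, 0, 0, -0.7, 0, 0, 0, 0, 0, -0.7, 0, 0, 0, 0, 0, -0.7, 0, 0, 0, 0, 0, -0.7, 0, 0, 0]
}}

```text
clock: 5.7
tcp_pos: [0.574, 0.024, 0.1406]
tool_rot: [[0.215, 0.977, 0.0], [0.977, -0.215, 0.0], [0.001, 0.0, -1.0]]
ft_force: [0.9, 0.3, -0.8]
grip_width: 0.0854
```

Call:
{"fn": "apply_moves", "kwargs": {
  "deltas": [0, 0, -0.3, 0, 0, 0, 0, 0, 0, 0, 0, 0]
}}

```text
clock: 5.9
tcp_pos: [0.5733, 0.0237, 0.1315]
tool_rot: [[0.217, 0.976, -0.002], [0.976, -0.217, -0.0], [-0.001, -0.002, -1.0]]
ft_force: [0.2, 0.0, 0.1]
grip_width: 0.0847
```

Call:
{"fn": "apply_moves", "kwargs": {
  "deltas": [0, 0, 0, 0, 0, 0, 0, 0, 0, 0, 0, 0, 0, 0, 0, 0, 0, 0, 0, 0, 0, 0, 0, 0],
  "grip": -1,
  "squeeze": 40
}}

```text
clock: 6.3
tcp_pos: [0.5747, 0.0235, 0.1333]
tool_rot: [[0.219, 0.976, 0.002], [0.976, -0.219, 0.001], [0.001, 0.001, -1.0]]
ft_force: [-0.7, 0.2, 3.3]
grip_width: 0.0347
```

```bash
python3 - <<'E'
from station import *
from h import *
o=get_obs(); print({k:np.round(o[k],4).tolist() for k in ("joint_pos","tcp_pos","tool_rot","ft_force","moment","grip_width")})
p=get_image("wrist"); cv2.imwrite("pics/w4.png",cv2.resize(p["img"][:,:,::-1],None,fx=1.5,fy=1.5,interpolation=cv2.INTER_CUBIC)); pickle.dump(p,open("pics/w4.pkl","wb"))
E
```

```text
{'joint_pos': [-0.8301, 0.3361, 0.8625, 1.8075, -0.2819, 1.1249, -0.0932], 'tcp_pos': [0.5747, 0.0235, 0.1333], 'tool_rot': [[0.2191, 0.9757, 0.0016], [0.9757, -0.2191, 0.0005], [0.0009, 0.0014, -1.0]], 'ft_force': [-0.6738, 0.2463, 3.3361], 'moment': [0.0403, 0.1292, 0.0369], 'grip_width': 0.0347}
```

View pics/w4.png

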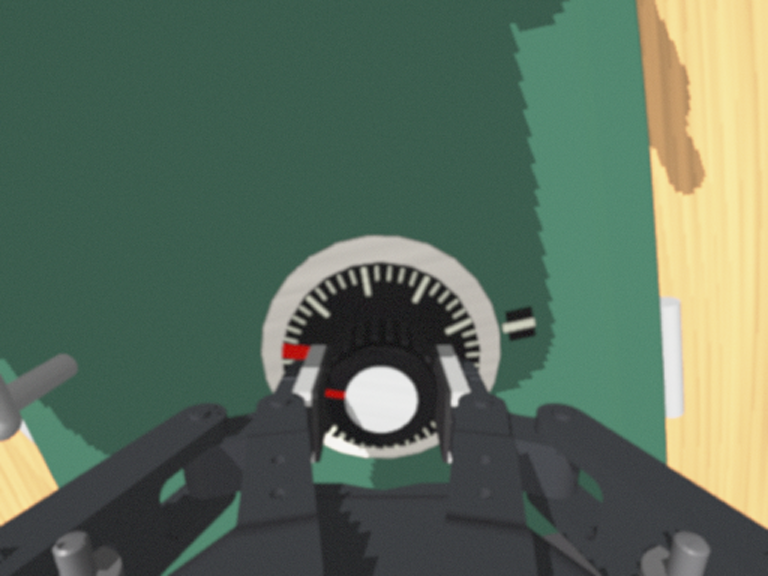

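Call:
{"fn": "apply_moves", "kwargs": {
  "deltas": [0, 0, 0.03, 0, 0, 0.08, 0, 0, 0, 0, 0, 0.08, 0, 0, 0, 0, 0, 0.08, 0, 0, 0, 0, 0, 0.08, 0, 0, 0, 0, 0, 0.08],
  "squeeze": 60
}}

```text
clock: 6.85
tcp_pos: [0.5749, 0.0235, 0.1335]
tool_rot: [[-0.401, 0.916, 0.002], [0.916, 0.401, -0.0], [-0.001, 0.002, -1.0]]
ft_force: [4.0, -0.3, -3.2]
grip_width: 0.034
```

Call:
{"fn": "apply_moves", "kwargs": {
  "deltas": [0, 0, 0, 0, 0, 0.08, 0, 0, 0, 0, 0, 0.08, 0, 0, 0, 0, 0, 0.08, 0, 0, 0, 0, 0, 0.08, 0, 0, 0, 0, 0, 0.08]
}}

```text
clock: 7.35
tcp_pos: [0.5752, 0.0236, 0.1335]
tool_rot: [[-0.863, 0.506, 0.003], [0.506, 0.863, 0.0], [-0.002, 0.002, -1.0]]
ft_force: [5.3, 0.4, -4.4]
grip_width: 0.034
```

Call:
{"fn": "apply_moves", "kwargs": {
  "deltas": [0, 0, 0, 0, 0, 0.08, 0, 0, 0, 0, 0, 0.08, 0, 0, 0, 0, 0, 0, 0, 0, 0, 0, 0, 0]
}}

```text
clock: 7.75
tcp_pos: [0.5752, 0.0238, 0.1335]
tool_rot: [[-0.96, 0.28, 0.003], [0.28, 0.96, 0.0], [-0.003, 0.001, -1.0]]
ft_force: [5.5, 1.1, -4.1]
grip_width: 0.0341
```

```bash
cat > look.py <<'E'
import sys
from station import *
from h import *
n=sys.argv[1]
o=get_obs(); print({k:np.round(o[k],4).tolist() for k in ("clock","joint_pos","tcp_pos","ft_force","moment","grip_width")}); R=np.array(o["tool_rot"]); print("yang",np.degrees(np.arctan2(R[1,1],R[0,1])))
for c in sys.argv[2:] or ["wrist"]:
    p=get_image(c); cv2.imwrite(f"pics/{n}{c}.png",cv2.resize(p["img"][:,:,::-1],None,fx=1.5,fy=1.5,interpolation=cv2.INTER_CUBIC)); pickle.dump(p,open(f"pics/{n}{c}.pkl","wb"))
    P=np.load("box.npy"); print(proj(p,b2w(P,[[.02,-.078,.13],[.057,-.078,.13]]))*1.5)
E
python3 look.py a5
```

```text
{'clock': 7.75, 'joint_pos': [-0.6158, 0.2809, 0.5875, 1.7981, -0.1725, 1.111, 1.3176], 'tcp_pos': [0.5752, 0.0238, 0.1335], 'ft_force': [5.5367, 1.0644, -4.0629], 'moment': [0.2814, -1.2203, 0.0585], 'grip_width': 0.0341}
yang 73.76921232421768
[[382.81803626 358.87618118]
 [410.31148036 442.11104016]]
```

View pics/a5wrist.png

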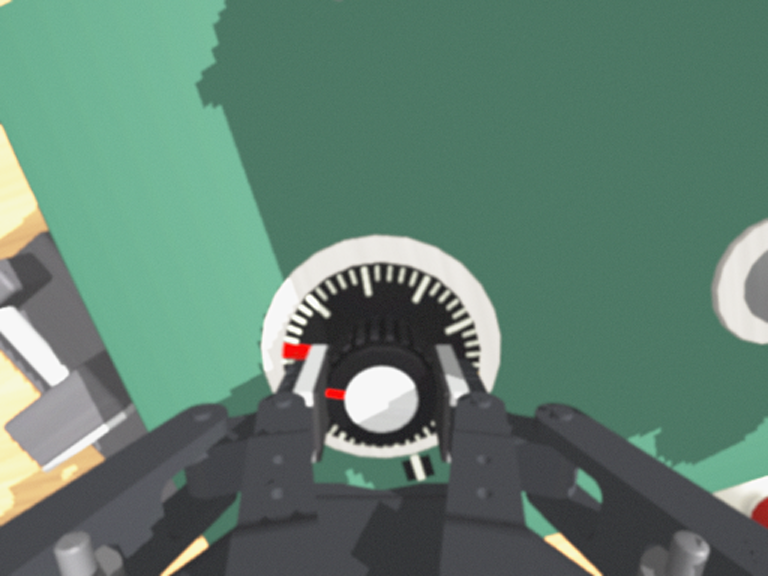

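```bash
cat > dial.py <<'E'
from h import *
import sys
def num(pk,pts,nums):
    p=pickle.load(open(pk,"rb")); P=np.load("box.npy")
    X=back(p,np.array(pts)/1.5,.13)[:,:2]
    # unknown centre, radius, dial angle a: X=c+r*(cos(a-n*3.6deg))
    n=np.array(nums)*2*np.pi/100
    f=lambda v:(X-np.c_[v[0]+v[2]*np.cos(v[3]-n),v[1]+v[2]*np.sin(v[3]-n)]).ravel()
    s=[least_squares(f,[.574,.024,.03,a]) for a in (0,2,4)]
    s=min(s,key=lambda q:q.cost if q.x[2]>0 else 9)
    print("centre",s.x[:2],"r",s.x[2],"num",((s.x[3]-P[2])/(2*np.pi)*100)%100,"res mm",np.round(s.fun*1e3,1))
E
python3 - <<'E'
from dial import *
pts=[[296,351],[317,306],[367,281],[423,289],[460,325]]
num("pics/w4.pkl",pts,[0,10,20,30,40]); num("pics/a5wrist.pkl",pts,[0,10,20,30,40])
E
```

```text
centre [0.57545913 0.02335064] r 0.03175004611709335 num 43.92864601050863 res mm [ 0.1  0.2 -0.4 -0.1  0.  -0.2  0.2 -0.2 -0.   0.2]
centre [0.57551734 0.02400843] r 0.03178960019786223 num 67.9367256607401 res mm [-0.2  0.1  0.1 -0.3  0.1  0.   0.2  0.2 -0.2 -0. ]
```

Call:
{"fn": "apply_moves", "kwargs": {
  "deltas": [0, 0, 0, 0, 0, 0.04, 0, 0, 0, 0, 0, 0.04, 0, 0, 0, 0, 0, 0, 0, 0, 0, 0, 0, 0]
}}

```text
clock: 8.2
tcp_pos: [0.5752, 0.0239, 0.1335]
tool_rot: [[-0.988, 0.157, 0.003], [0.157, 0.988, 0.0], [-0.003, 0.001, -1.0]]
ft_force: [5.6, 1.4, -4.4]
grip_width: 0.0343
```

```bash
python3 look.py a6
```

```text
{'clock': 8.2, 'joint_pos': [-0.5997, 0.2784, 0.5677, 1.7974, -0.1658, 1.1105, 1.4372], 'tcp_pos': [0.5752, 0.0239, 0.1335], 'ft_force': [5.5964, 1.4449, -4.36], 'moment': [0.3227, -1.2357, 0.036], 'grip_width': 0.0343}
yang 80.96509879245119
[[383.27673118 359.14627916]
 [399.15672446 444.7337909 ]]
```

View pics/a6wrist.png

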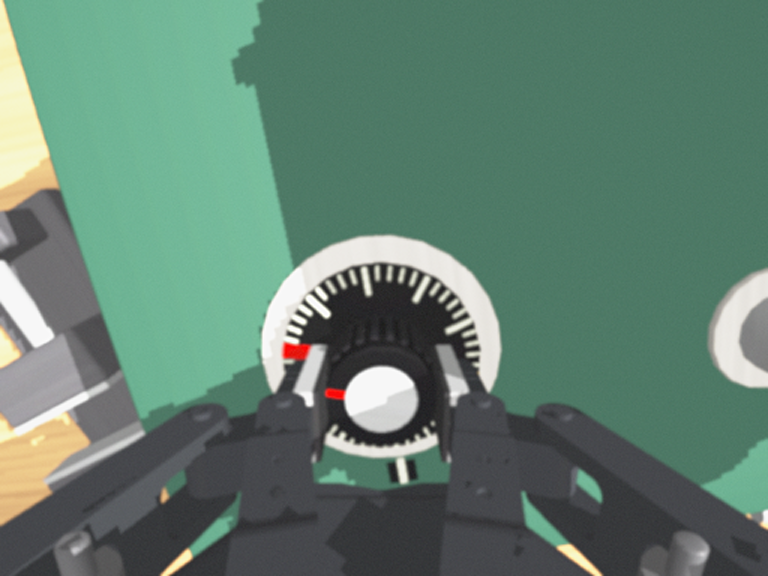

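Call:
{"fn": "apply_moves", "kwargs": {
  "deltas": [0, 0, 0, 0, 0, -0.08, 0, 0, 0, 0, 0, -0.08, 0, 0, 0, 0, 0, -0.08, 0, 0, 0, 0, 0, -0.08, 0, 0, 0, 0, 0, -0.08]
}}

```text
clock: 8.75
tcp_pos: [0.5751, 0.0236, 0.1335]
tool_rot: [[-0.703, 0.711, 0.002], [0.711, 0.703, -0.0], [-0.002, 0.002, -1.0]]
ft_force: [5.2, -0.0, -4.0]
grip_width: 0.034
```

Call:
{"fn": "apply_moves", "kwargs": {
  "deltas": [0, 0, 0, 0, 0, -0.08, 0, 0, 0, 0, 0, -0.08, 0, 0, 0, 0, 0, -0.08, 0, 0, 0, 0, 0, -0.08, 0, 0, 0, 0, 0, -0.08]
}}

```text
clock: 9.25
tcp_pos: [0.5748, 0.0235, 0.1335]
tool_rot: [[-0.151, 0.989, 0.002], [0.989, 0.151, -0.0], [-0.0, 0.002, -1.0]]
ft_force: [3.4, -0.1, -3.3]
grip_width: 0.0344
```

Call:
{"fn": "apply_moves", "kwargs": {
  "deltas": [0, 0, 0, 0, 0, -0.08, 0, 0, 0, 0, 0, -0.07, 0, 0, 0, 0, 0, -0.05, 0, 0, 0, 0, 0, 0, 0, 0, 0, 0, 0, 0]
}}

```text
clock: 9.75
tcp_pos: [0.5747, 0.0235, 0.1335]
tool_rot: [[0.155, 0.988, 0.001], [0.988, -0.155, -0.0], [0.0, 0.001, -1.0]]
ft_force: [4.4, -0.3, -1.4]
grip_width: 0.0341
```

```bash
python3 look.py a7
```

```text
{'clock': 9.75, 'joint_pos': [-0.8157, 0.3304, 0.8425, 1.8067, -0.2717, 1.1237, -0.0372], 'tcp_pos': [0.5747, 0.0235, 0.1335], 'ft_force': [4.438, -0.2856, -1.4113], 'moment': [-0.0658, -0.9649, -0.0979], 'grip_width': 0.0341}
yang -8.92840929178436
[[377.1970799  360.06876743]
 [477.18822636 344.13902754]]
```

View pics/a7wrist.png

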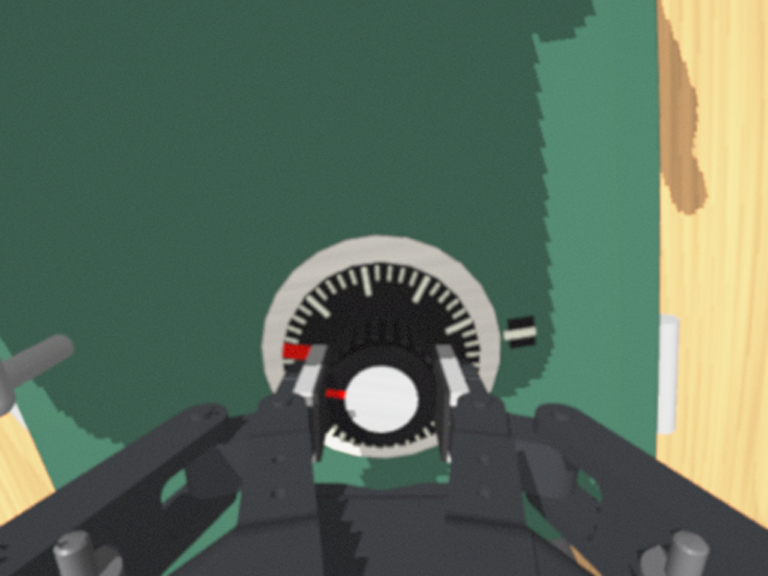

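Call:
{"fn": "apply_moves", "kwargs": {
  "deltas": [0, 0, 0, 0, 0, 0.08, 0, 0, 0, 0, 0, 0.08, 0, 0, 0, 0, 0, 0.08, 0, 0, 0, 0, 0, 0.08, 0, 0, 0, 0, 0, 0.08]
}}

```text
clock: 10.3
tcp_pos: [0.5749, 0.0235, 0.1335]
tool_rot: [[-0.459, 0.888, 0.002], [0.888, 0.459, 0.0], [-0.001, 0.002, -1.0]]
ft_force: [8.3, -0.3, -2.1]
grip_width: 0.0342
```

Call:
{"fn": "apply_moves", "kwargs": {
  "deltas": [0, 0, 0, 0, 0, 0, 0, 0, 0, 0, 0, 0]
}}

```text
clock: 10.5
tcp_pos: [0.5749, 0.0235, 0.1335]
tool_rot: [[-0.455, 0.89, 0.002], [0.89, 0.455, 0.0], [-0.001, 0.002, -1.0]]
ft_force: [6.5, 0.8, -2.5]
grip_width: 0.034
```

```bash
python3 look.py a8
```

```text
{'clock': 10.5, 'joint_pos': [-0.722, 0.3023, 0.7205, 1.8029, -0.2207, 1.1161, 0.5458], 'tcp_pos': [0.5749, 0.0235, 0.1335], 'ft_force': [6.483, 0.8306, -2.4921], 'moment': [0.0504, -1.4618, 0.0748], 'grip_width': 0.034}
yang 27.065470571584314
[[379.43818896 358.6409673 ]
 [467.00608318 398.3615276 ]]
```

View pics/a8wrist.png

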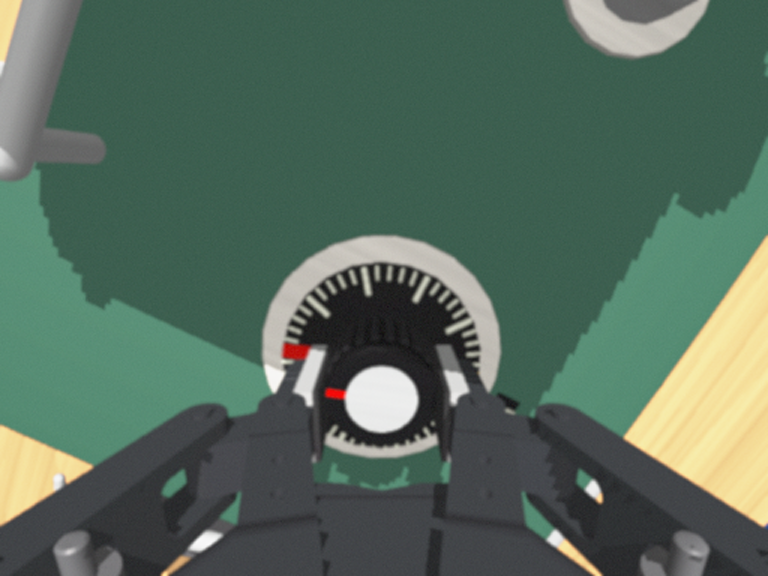

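Call:
{"fn": "apply_moves", "kwargs": {
  "deltas": [0, 0, 0, 0, 0, 0, 0, 0, 0, 0, 0, 0, 0, 0, 0, 0, 0, 0, 0, 0, 0, 0, 0, 0],
  "grip": 1
}}

```text
clock: 10.95
tcp_pos: [0.5737, 0.0234, 0.1332]
tool_rot: [[-0.453, 0.891, -0.001], [0.891, 0.453, 0.0], [0.0, -0.0, -1.0]]
ft_force: [0.5, -0.3, -0.1]
grip_width: 0.085
```

Call:
{"fn": "apply_moves", "kwargs": {
  "deltas": [0, 0, 0.7, 0, 0, 0, 0, 0, 0.8, 0, 0, 0, 0, 0, 0.8, 0, 0, 0, 0, 0, 0.8, 0, 0, 0, 0, 0, 0.7, 0, 0, 0]
}}

```text
clock: 11.45
tcp_pos: [0.5739, 0.0233, 0.2485]
tool_rot: [[-0.453, 0.892, 0.0], [0.892, 0.453, 0.0], [0.0, 0.0, -1.0]]
ft_force: [0.0, 0.4, -0.5]
grip_width: 0.0854
```

```bash
python3 look.py a9
```

```text
{'clock': 11.45, 'joint_pos': [-0.7644, 0.1982, 0.7512, 1.6601, -0.1388, 1.3377, 0.4793], 'tcp_pos': [0.5739, 0.0233, 0.2485], 'ft_force': [0.0017, 0.3787, -0.4633], 'moment': [0.007, -0.051, 0.031], 'grip_width': 0.0854}
yang 26.93594424589312
[[381.47294689 283.80005883]
 [433.77846526 308.78104092]]
```

View pics/a9wrist.png

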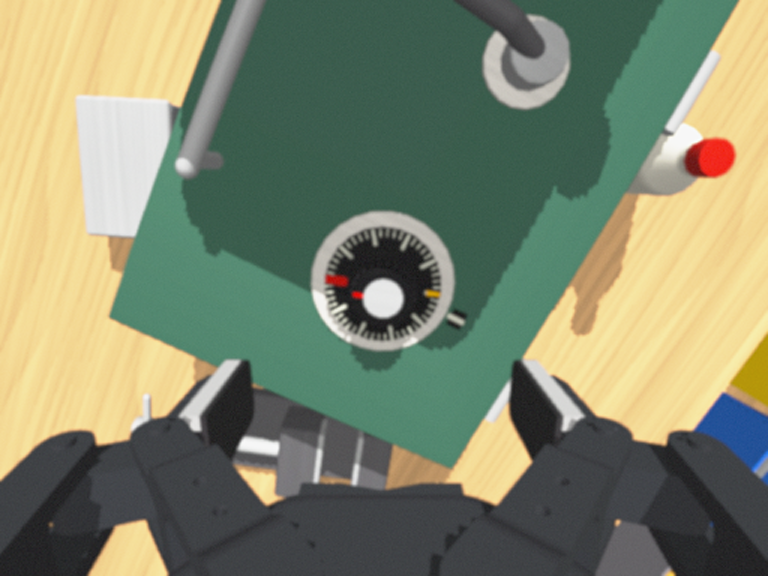

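```bash
python3 - <<'E'
from dial import *
num("pics/a9wrist.pkl",[[337,281],[346,253],[375,237],[406,242],[428,266],[432,294]],[0,10,20,30,40,50])
p=pickle.load(open("pics/w2.pkl","rb"))
# lever: axis via box, ball
P=np.load("box.npy")
h=np.array([.5875,.1775]);b=back(p,np.array([[470,64]])/1.5,.154)[0,:2];print(b,np.linalg.norm(b-h),np.degrees(np.arctan2(*(b-h)[::-1])))
E
```

```text
centre [0.5761605  0.02362819] r 0.030888846797229877 num 55.03328339682842 res mm [ 1.5  0.3 -0.9 -0.4 -0.5  0.8 -0.4  0.5  0.5 -0.9 -0.2 -0.3]
[0.50393745 0.18502053] 0.08390028206237113 174.85730204795
```

Call:
{"fn": "apply_moves", "kwargs": {
  "deltas": [-0.3, 0.67, 0, 0, 0, 0.08, -0.3, 0.67, 0, 0, 0, 0.08, -0.3, 0.67, 0, 0, 0, 0.08, -0.3, 0.67, 0, 0, 0, 0.08, -0.3, 0.67, 0, 0, 0, 0.08],
  "grip": 0.1
}}

```text
clock: 12.0
tcp_pos: [0.5284, 0.1246, 0.2471]
tool_rot: [[-0.893, 0.45, -0.0], [0.45, 0.893, 0.0], [0.0, -0.0, -1.0]]
ft_force: [-0.3, -0.1, -0.7]
grip_width: 0.047
```

Call:
{"fn": "apply_moves", "kwargs": {
  "deltas": [-0.3, 0.67, 0, 0, 0, 0.08, -0.3, 0.67, 0, 0, 0, 0.08, -0.3, 0.67, 0, 0, 0, 0.08, 0, 0, 0, 0, 0, 0, 0, 0, 0, 0, 0, 0]
}}

```text
clock: 12.5
tcp_pos: [0.5019, 0.1842, 0.2471]
tool_rot: [[-0.995, 0.096, -0.0], [0.096, 0.995, -0.0], [0.0, -0.0, -1.0]]
ft_force: [0.0, -0.7, 0.8]
grip_width: 0.0469
```

```bash
python3 look.py b1; python3 - <<'E'
from h import *
p=pickle.load(open("pics/b1wrist.pkl","rb")); print(proj(p,[[.504,.185,.154],[.5875,.1775,.154],[.5875,.1775,.161]])*1.5)
E
```

```text
{'clock': 12.5, 'joint_pos': [-0.9332, 0.0847, 0.5343, 1.7455, -0.0442, 1.3237, 1.085], 'tcp_pos': [0.5019, 0.1842, 0.2471], 'ft_force': [0.0404, -0.7451, 0.7704], 'moment': [-0.0377, 0.0004, 0.0333], 'grip_width': 0.0469}
yang 84.48654948875334
[[160.00033359 409.49692996]
 [173.21202206 455.49640023]]
[[382.91933029 300.34319053]
 [383.63952157 429.43816371]
 [383.71354381 435.91991118]]
```

View pics/b1wrist.png

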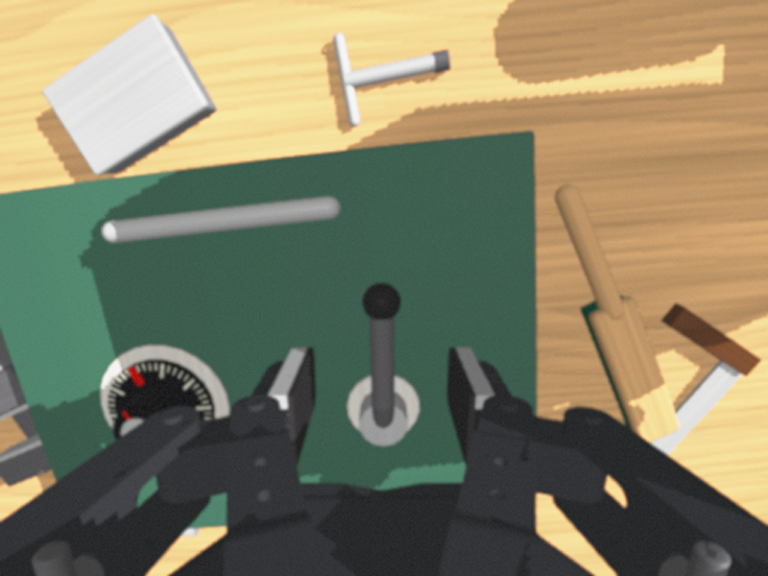

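Call:
{"fn": "apply_moves", "kwargs": {
  "deltas": [0, 0, -0.75, 0, 0, 0, 0, 0, -0.75, 0, 0, 0, 0, 0, -0.75, 0, 0, 0, 0, 0, -0.75, 0, 0, 0, 0, 0, -0.7, 0, 0, 0]
}}

```text
clock: 13.05
tcp_pos: [0.5024, 0.1828, 0.1353]
tool_rot: [[-0.995, 0.099, 0.0], [0.099, 0.995, -0.0], [-0.0, -0.0, -1.0]]
ft_force: [-0.7, -0.2, -0.1]
grip_width: 0.0473
```

Call:
{"fn": "apply_moves", "kwargs": {
  "deltas": [0, 0, 0, 0, 0, 0, 0, 0, 0, 0, 0, 0, 0, 0, 0, 0, 0, 0],
  "grip": -0.33,
  "squeeze": 30
}}

```text
clock: 13.35
tcp_pos: [0.5029, 0.184, 0.1375]
tool_rot: [[-0.995, 0.096, 0.002], [0.096, 0.995, 0.001], [-0.002, 0.001, -1.0]]
ft_force: [-0.1, 0.8, -0.7]
grip_width: 0.0289
```

```bash
python3 look.py b2; python3 - <<'E'
import numpy as np
h=np.array([.5875,.1775]);
def seg(a0,a1,n,r=.085):
    a=np.radians(np.linspace(a0,a1,n+1)); X=h+r*np.c_[np.cos(a),np.sin(a)]
    for i in range(n): print(np.round(a0+(a1-a0)*i/n,1),np.round((X[i+1]-X[i])/.03,3).tolist(),np.round((a1-a0)/n/90,4))
seg(175,135,20)
E
```

```text
{'clock': 13.35, 'joint_pos': [-0.9098, 0.1815, 0.5314, 1.8856, -0.1029, 1.0995, 1.1352], 'tcp_pos': [0.5029, 0.184, 0.1375], 'ft_force': [-0.1353, 0.8145, -0.6788], 'moment': [-0.0065, 0.0233, 0.0175], 'grip_width': 0.0289}
yang 84.46271409974483
[[ 44.60540249 532.16857531]
 [ 71.53995808 593.50029247]]
175.0 [0.01, 0.098] -0.0222
173.0 [0.014, 0.098] -0.0222
171.0 [0.017, 0.097] -0.0222
169.0 [0.021, 0.097] -0.0222
167.0 [0.024, 0.096] -0.0222
165.0 [0.027, 0.095] -0.0222
163.0 [0.031, 0.094] -0.0222
161.0 [0.034, 0.093] -0.0222
159.0 [0.037, 0.092] -0.0222
157.0 [0.04, 0.09] -0.0222
155.0 [0.043, 0.089] -0.0222
153.0 [0.046, 0.087] -0.0222
151.0 [0.049, 0.086] -0.0222
149.0 [0.052, 0.084] -0.0222
147.0 [0.055, 0.082] -0.0222
145.0 [0.058, 0.08] -0.0222
143.0 [0.061, 0.078] -0.0222
141.0 [0.064, 0.076] -0.0222
139.0 [0.066, 0.073] -0.0222
137.0 [0.069, 0.071] -0.0222
```

View pics/b2wrist.png

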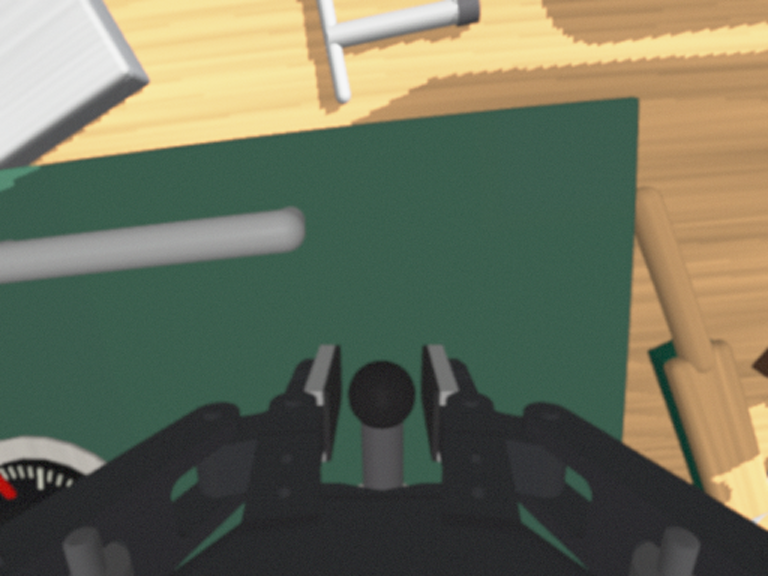

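Call:
{"fn": "apply_moves", "kwargs": {
  "deltas": [0.01, 0.098, 0, 0, 0, -0.022, 0.014, 0.098, 0, 0, 0, -0.022, 0.017, 0.097, 0, 0, 0, -0.022, 0.021, 0.097, 0, 0, 0, -0.022, 0.024, 0.096, 0, 0, 0, -0.022]
}}

```text
clock: 13.9
tcp_pos: [0.5052, 0.1986, 0.1373]
tool_rot: [[-0.964, 0.267, 0.001], [0.267, 0.964, 0.0], [-0.001, 0.001, -1.0]]
ft_force: [-0.5, -1.6, 0.5]
grip_width: 0.029
```

```bash
python3 look.py b3
```

```text
{'clock': 13.9, 'joint_pos': [-0.9383, 0.1995, 0.5432, 1.8691, -0.1149, 1.1026, 0.9485], 'tcp_pos': [0.5052, 0.1986, 0.1373], 'ft_force': [-0.5049, -1.6324, 0.4727], 'moment': [-0.3093, 0.0567, 0.0338], 'grip_width': 0.029}
yang 74.51439909944021
[[ 62.86208807 577.7354336 ]
 [ 99.87568016 632.77120366]]
```

View pics/b3wrist.png

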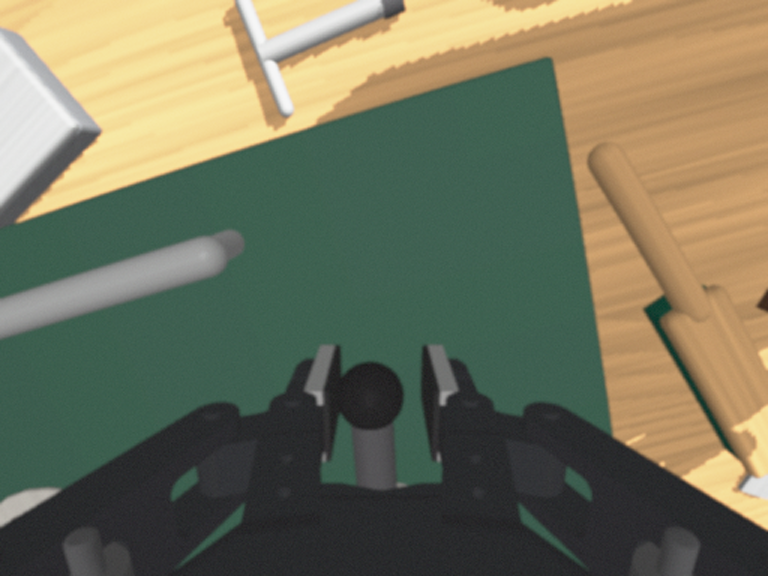

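Call:
{"fn": "apply_moves", "kwargs": {
  "deltas": [0.027, 0.095, 0, 0, 0, -0.022, 0.031, 0.094, 0, 0, 0, -0.022, 0.034, 0.093, 0, 0, 0, -0.022, 0.037, 0.092, 0, 0, 0, -0.022, 0.04, 0.09, 0, 0, 0, -0.022]
}}

```text
clock: 14.45
tcp_pos: [0.51, 0.2125, 0.1371]
tool_rot: [[-0.904, 0.428, 0.001], [0.428, 0.904, 0.0], [-0.0, 0.0, -1.0]]
ft_force: [-0.9, -2.2, 2.9]
grip_width: 0.0284
```

Call:
{"fn": "apply_moves", "kwargs": {
  "deltas": [0.043, 0.089, 0, 0, 0, -0.022, 0.046, 0.087, 0, 0, 0, -0.022, 0.049, 0.086, 0, 0, 0, -0.022]
}}

```text
clock: 14.75
tcp_pos: [0.514, 0.2202, 0.1371]
tool_rot: [[-0.855, 0.519, 0.0], [0.519, 0.855, 0.0], [-0.0, 0.0, -1.0]]
ft_force: [-2.6, -2.9, 1.3]
grip_width: 0.0286
```

Call:
{"fn": "apply_moves", "kwargs": {
  "deltas": [0.052, 0.084, 0, 0, 0, -0.022, 0.055, 0.082, 0, 0, 0, -0.022, 0.058, 0.08, 0, 0, 0, -0.022]
}}

```text
clock: 15.05
tcp_pos: [0.5189, 0.2276, 0.1371]
tool_rot: [[-0.796, 0.605, -0.0], [0.605, 0.796, 0.0], [0.0, 0.0, -1.0]]
ft_force: [-2.1, -2.3, 2.5]
grip_width: 0.0286
```

Call:
{"fn": "apply_moves", "kwargs": {
  "deltas": [0.061, 0.078, 0, 0, 0, -0.022, 0.064, 0.076, 0, 0, 0, -0.022]
}}

```text
clock: 15.25
tcp_pos: [0.5225, 0.232, 0.1371]
tool_rot: [[-0.753, 0.658, -0.0], [0.658, 0.753, -0.0], [0.0, -0.0, -1.0]]
ft_force: [-3.8, -2.8, 3.4]
grip_width: 0.0287
```

Call:
{"fn": "apply_moves", "kwargs": {
  "deltas": [0.066, 0.073, 0, 0, 0, -0.022, 0.069, 0.071, 0, 0, 0, -0.022]
}}

```text
clock: 15.45
tcp_pos: [0.5265, 0.2367, 0.137]
tool_rot: [[-0.706, 0.709, -0.0], [0.709, 0.706, 0.0], [0.0, 0.0, -1.0]]
ft_force: [-3.1, -1.5, 1.2]
grip_width: 0.0288
```

```bash
python3 look.py b4;  python3 - <<'E'
import numpy as np
h=np.array([.5875,.1775]);
def seg(a0,a1,n,r=.085):
    a=np.radians(np.linspace(a0,a1,n+1)); X=h+r*np.c_[np.cos(a),np.sin(a)]
    for i in range(n): print(np.round(a0+(a1-a0)*i/n,1),np.round((X[i+1]-X[i])/.03,3).tolist(),np.round((a1-a0)/n/90,4))
seg(135,79,40)
E
```

```text
{'clock': 15.45, 'joint_pos': [-1.0033, 0.2842, 0.5974, 1.7885, -0.1763, 1.1223, 0.4355], 'tcp_pos': [0.5265, 0.2367, 0.137], 'ft_force': [-3.1151, -1.54, 1.2062], 'moment': [-0.3758, 0.4966, -0.016], 'grip_width': 0.0288}
yang 44.87305883627125
[[156.50157262 683.5788534 ]
 [213.55034355 717.22526829]]
135.0 [0.05, 0.048] -0.0156
133.6 [0.051, 0.047] -0.0156
132.2 [0.052, 0.046] -0.0156
130.8 [0.053, 0.045] -0.0156
129.4 [0.054, 0.043] -0.0156
128.0 [0.055, 0.042] -0.0156
126.6 [0.056, 0.041] -0.0156
125.2 [0.057, 0.039] -0.0156
123.8 [0.058, 0.038] -0.0156
122.4 [0.059, 0.036] -0.0156
121.0 [0.06, 0.035] -0.0156
119.6 [0.061, 0.033] -0.0156
118.2 [0.061, 0.032] -0.0156
116.8 [0.062, 0.03] -0.0156
115.4 [0.063, 0.029] -0.0156
114.0 [0.064, 0.027] -0.0156
112.6 [0.064, 0.026] -0.0156
111.2 [0.065, 0.024] -0.0156
109.8 [0.065, 0.023] -0.0156
108.4 [0.066, 0.021] -0.0156
107.0 [0.066, 0.019] -0.0156
105.6 [0.067, 0.018] -0.0156
104.2 [0.067, 0.016] -0.0156
102.8 [0.068, 0.015] -0.0156
101.4 [0.068, 0.013] -0.0156
100.0 [0.068, 0.011] -0.0156
98.6 [0.069, 0.01] -0.0156
97.2 [0.069, 0.008] -0.0156
95.8 [0.069, 0.006] -0.0156
94.4 [0.069, 0.004] -0.0156
93.0 [0.069, 0.003] -0.0156
91.6 [0.069, 0.001] -0.0156
90.2 [0.069, -0.001] -0.0156
88.8 [0.069, -0.002] -0.0156
87.4 [0.069, -0.004] -0.0156
86.0 [0.069, -0.006] -0.0156
84.6 [0.069, -0.007] -0.0156
83.2 [0.069, -0.009] -0.0156
81.8 [0.068, -0.011] -0.0156
80.4 [0.068, -0.012] -0.0156
```

View pics/b4wrist.png

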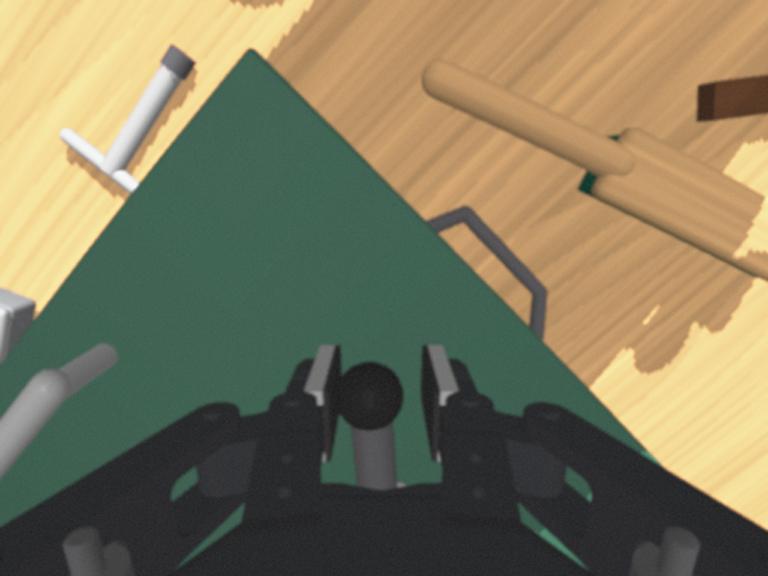

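Call:
{"fn": "apply_moves", "kwargs": {
  "deltas": [0.05, 0.048, 0, 0, 0, -0.0156, 0.051, 0.047, 0, 0, 0, -0.0156, 0.052, 0.046, 0, 0, 0, -0.0156, 0.053, 0.045, 0, 0, 0, -0.0156, 0.054, 0.043, 0, 0, 0, -0.0156]
}}

```text
clock: 16.0
tcp_pos: [0.5344, 0.2439, 0.1362]
tool_rot: [[-0.613, 0.79, -0.0], [0.79, 0.613, -0.0], [-0.0, -0.0, -1.0]]
ft_force: [-2.6, -1.1, 2.0]
grip_width: 0.0287
```

Call:
{"fn": "apply_moves", "kwargs": {
  "deltas": [0.055, 0.042, 0, 0, 0, -0.0156, 0, 0, 0, 0, 0, 0]
}}

```text
clock: 16.2
tcp_pos: [0.5363, 0.2453, 0.1362]
tool_rot: [[-0.594, 0.804, 0.0], [0.804, 0.594, -0.0], [-0.0, 0.0, -1.0]]
ft_force: [-1.8, 0.0, 2.0]
grip_width: 0.0287
```

Call:
{"fn": "apply_moves", "kwargs": {
  "deltas": [0.056, 0.041, 0, 0, 0, -0.0156, 0, 0, 0, 0, 0, 0]
}}

```text
clock: 16.4
tcp_pos: [0.5378, 0.2464, 0.1361]
tool_rot: [[-0.574, 0.819, 0.0], [0.819, 0.574, -0.0], [-0.0, -0.0, -1.0]]
ft_force: [-2.4, -1.3, 1.2]
grip_width: 0.0291
```

Call:
{"fn": "apply_moves", "kwargs": {
  "deltas": [0.057, 0.039, 0, 0, 0, -0.0156, 0, 0, 0, 0, 0, 0]
}}

```text
clock: 16.6
tcp_pos: [0.5395, 0.2476, 0.1362]
tool_rot: [[-0.554, 0.833, 0.0], [0.833, 0.554, -0.0], [-0.0, 0.0, -1.0]]
ft_force: [-1.5, -0.9, 1.2]
grip_width: 0.029
```

Call:
{"fn": "apply_moves", "kwargs": {
  "deltas": [0.058, 0.038, 0, 0, 0, -0.0156, 0, 0, 0, 0, 0, 0]
}}

```text
clock: 16.8
tcp_pos: [0.5413, 0.2487, 0.1362]
tool_rot: [[-0.533, 0.846, 0.0], [0.846, 0.533, -0.0], [-0.0, 0.0, -1.0]]
ft_force: [-1.5, -0.5, 2.1]
grip_width: 0.0288
```

Call:
{"fn": "apply_moves", "kwargs": {
  "deltas": [0.059, 0.036, 0, 0, 0, -0.0156, 0, 0, 0, 0, 0, 0]
}}

```text
clock: 17.0
tcp_pos: [0.543, 0.2499, 0.1362]
tool_rot: [[-0.512, 0.859, 0.0], [0.859, 0.512, 0.0], [0.0, 0.0, -1.0]]
ft_force: [-2.4, -1.3, 0.9]
grip_width: 0.0286
```

Call:
{"fn": "apply_moves", "kwargs": {
  "deltas": [0.06, 0.035, 0, 0, 0, -0.0156, 0, 0, 0, 0, 0, 0]
}}

```text
clock: 17.2
tcp_pos: [0.5448, 0.2509, 0.1362]
tool_rot: [[-0.491, 0.871, 0.0], [0.871, 0.491, 0.0], [-0.0, 0.0, -1.0]]
ft_force: [-2.8, -0.0, 1.3]
grip_width: 0.0286
```

Call:
{"fn": "apply_moves", "kwargs": {
  "deltas": [0.061, 0.033, 0, 0, 0, -0.0156, 0, 0, 0, 0, 0, 0]
}}

```text
clock: 17.4
tcp_pos: [0.5467, 0.2519, 0.1362]
tool_rot: [[-0.47, 0.883, 0.0], [0.883, 0.47, 0.0], [0.0, 0.0, -1.0]]
ft_force: [-2.6, 0.1, 1.3]
grip_width: 0.0287
```

Call:
{"fn": "apply_moves", "kwargs": {
  "deltas": [0.061, 0.032, 0, 0, 0, -0.0156, 0, 0, 0, 0, 0, 0]
}}

```text
clock: 17.6
tcp_pos: [0.5485, 0.2529, 0.1362]
tool_rot: [[-0.448, 0.894, 0.0], [0.894, 0.448, 0.0], [0.0, 0.0, -1.0]]
ft_force: [-2.2, 0.6, 0.4]
grip_width: 0.0285
```

Call:
{"fn": "apply_moves", "kwargs": {
  "deltas": [0.062, 0.03, 0, 0, 0, -0.0156, 0, 0, 0, 0, 0, 0]
}}

```text
clock: 17.8
tcp_pos: [0.5503, 0.2538, 0.1362]
tool_rot: [[-0.426, 0.905, 0.0], [0.905, 0.426, 0.0], [0.0, 0.0, -1.0]]
ft_force: [-2.2, -0.1, 0.6]
grip_width: 0.0288
```

Call:
{"fn": "apply_moves", "kwargs": {
  "deltas": [0.063, 0.029, 0, 0, 0, -0.0156, 0, 0, 0, 0, 0, 0]
}}

```text
clock: 18.0
tcp_pos: [0.5523, 0.2546, 0.1362]
tool_rot: [[-0.404, 0.915, 0.0], [0.915, 0.404, -0.0], [-0.0, 0.0, -1.0]]
ft_force: [-2.9, -0.3, 0.6]
grip_width: 0.0291
```

Call:
{"fn": "apply_moves", "kwargs": {
  "deltas": [0.064, 0.027, 0, 0, 0, -0.0156, 0, 0, 0, 0, 0, 0]
}}

```text
clock: 18.2
tcp_pos: [0.5542, 0.2554, 0.1362]
tool_rot: [[-0.381, 0.925, 0.0], [0.925, 0.381, 0.0], [-0.0, 0.0, -1.0]]
ft_force: [-3.2, 0.6, 0.5]
grip_width: 0.0286
```

Call:
{"fn": "apply_moves", "kwargs": {
  "deltas": [0.064, 0.026, 0, 0, 0, -0.0156, 0, 0, 0, 0, 0, 0]
}}

```text
clock: 18.4
tcp_pos: [0.5561, 0.2562, 0.1362]
tool_rot: [[-0.358, 0.934, 0.0], [0.934, 0.358, 0.0], [-0.0, 0.0, -1.0]]
ft_force: [-1.2, -0.0, 0.0]
grip_width: 0.029
```

Call:
{"fn": "apply_moves", "kwargs": {
  "deltas": [0.065, 0.024, 0, 0, 0, -0.0156, 0, 0, 0, 0, 0, 0]
}}

```text
clock: 18.6
tcp_pos: [0.5581, 0.2569, 0.1362]
tool_rot: [[-0.335, 0.942, 0.0], [0.942, 0.335, 0.0], [-0.0, 0.0, -1.0]]
ft_force: [-2.7, 0.5, 1.0]
grip_width: 0.0287
```

Call:
{"fn": "apply_moves", "kwargs": {
  "deltas": [0.065, 0.023, 0, 0, 0, -0.0156, 0, 0, 0, 0, 0, 0]
}}

```text
clock: 18.8
tcp_pos: [0.56, 0.2575, 0.1362]
tool_rot: [[-0.312, 0.95, 0.0], [0.95, 0.312, -0.0], [-0.0, 0.0, -1.0]]
ft_force: [-2.5, 0.2, 0.9]
grip_width: 0.0289
```

Call:
{"fn": "apply_moves", "kwargs": {
  "deltas": [0.066, 0.021, 0, 0, 0, -0.0156, 0, 0, 0, 0, 0, 0]
}}

```text
clock: 19.0
tcp_pos: [0.562, 0.2582, 0.1362]
tool_rot: [[-0.289, 0.957, 0.0], [0.957, 0.289, -0.0], [-0.0, 0.0, -1.0]]
ft_force: [-3.2, 0.8, 0.2]
grip_width: 0.0288
```

Call:
{"fn": "apply_moves", "kwargs": {
  "deltas": [0.066, 0.019, 0, 0, 0, -0.0156, 0, 0, 0, 0, 0, 0]
}}

```text
clock: 19.2
tcp_pos: [0.5639, 0.2587, 0.1362]
tool_rot: [[-0.265, 0.964, -0.0], [0.964, 0.265, -0.0], [-0.0, -0.0, -1.0]]
ft_force: [-4.0, 1.1, 0.2]
grip_width: 0.0285
```

Call:
{"fn": "apply_moves", "kwargs": {
  "deltas": [0.067, 0.018, 0, 0, 0, -0.0156, 0, 0, 0, 0, 0, 0]
}}

```text
clock: 19.4
tcp_pos: [0.5657, 0.2592, 0.1361]
tool_rot: [[-0.241, 0.97, -0.0], [0.97, 0.241, -0.0], [-0.0, -0.0, -1.0]]
ft_force: [-3.8, 0.7, 1.4]
grip_width: 0.0283
```

Call:
{"fn": "apply_moves", "kwargs": {
  "deltas": [0.034, 0.008, 0, 0, 0, -0.008, 0, 0, 0, 0, 0, 0]
}}

```text
clock: 19.6
tcp_pos: [0.5666, 0.2595, 0.1361]
tool_rot: [[-0.23, 0.973, -0.001], [0.973, 0.23, -0.0], [0.0, -0.001, -1.0]]
ft_force: [-5.1, 0.3, 1.7]
grip_width: 0.0284
```

Call:
{"fn": "apply_moves", "kwargs": {
  "deltas": [0.034, 0.008, 0, 0, 0, -0.008, 0, 0, 0, 0, 0, 0]
}}

```text
clock: 19.8
tcp_pos: [0.5674, 0.2597, 0.1361]
tool_rot: [[-0.218, 0.976, -0.001], [0.976, 0.218, -0.0], [0.0, -0.001, -1.0]]
ft_force: [-6.2, -0.7, 2.6]
grip_width: 0.0288
```

Call:
{"fn": "apply_moves", "kwargs": {
  "deltas": [0.034, 0.007, 0, 0, 0, -0.008, 0, 0, 0, 0, 0, 0]
}}

```text
clock: 20.0
tcp_pos: [0.5683, 0.2598, 0.136]
tool_rot: [[-0.206, 0.979, -0.001], [0.979, 0.206, -0.0], [0.0, -0.001, -1.0]]
ft_force: [-5.8, 0.1, 2.8]
grip_width: 0.029
```

```bash
python3 - <<'E'
from station import *
import numpy as np
f=[]
for i in range(4):
    get_image("wrist"); o=get_obs(); f.append(o["ft_force"]); print(np.round(o["ft_force"],1),np.round(o["moment"],3),np.round(o["tcp_pos"],4))
E
python3 look.py b5
```

```text
[-5.5  0.1  2.6] [ 0.049  1.38  -0.067] [0.5683 0.2599 0.1361]
[-7.2  0.2  2.1] [ 0.016  1.394 -0.043] [0.5683 0.2599 0.1361]
[-6.2  0.4  2.3] [-0.013  1.326 -0.017] [0.5683 0.2599 0.1361]
[-6.5  0.4  2.1] [-0.05   1.405 -0.059] [0.5682 0.2599 0.1361]
{'clock': 20.2, 'joint_pos': [-1.0352, 0.4086, 0.6862, 1.6726, -0.2784, 1.1615, -0.0697], 'tcp_pos': [0.5682, 0.2599, 0.1361], 'ft_force': [-6.4557, 0.4376, 2.1292], 'moment': [-0.0495, 1.4054, -0.059], 'grip_width': 0.0287}
yang 11.889784379271488
[[301.99091969 746.1362077 ]
 [368.38613079 754.67212896]]
```

View pics/b5wrist.png

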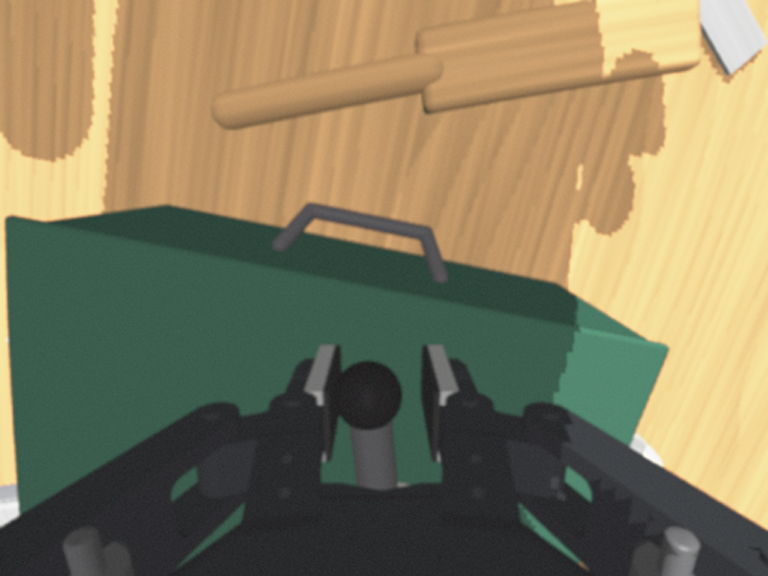

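Call:
{"fn": "apply_moves", "kwargs": {
  "deltas": [0.025, 0.005, 0, 0, 0, -0.006, 0, 0, 0, 0, 0, 0]
}}

```text
clock: 20.45
tcp_pos: [0.5689, 0.26, 0.136]
tool_rot: [[-0.196, 0.981, -0.002], [0.981, 0.196, -0.0], [0.0, -0.002, -1.0]]
ft_force: [-6.6, -0.6, 2.8]
grip_width: 0.0282
```

```bash
cat > ft.py <<'E'
from station import *
import numpy as np
F=[];M=[]
for i in range(4):
    get_image("wrist"); o=get_obs(); F.append(o["ft_force"]);M.append(o["moment"])
print(np.round(np.mean(F,0),2),np.round(np.mean(M,0),3),np.round(o["tcp_pos"],4),o["clock"],o["grip_width"])
E
python3 ft.py
```

```text
[-6.99  0.41  2.53] [ 0.002  1.506 -0.017] [0.5688 0.26   0.136 ] 20.65 0.028737842911847333
```

```bash
cat > ball.py <<'E'
import sys,glob
from h import *
h=np.array([.5875,.1775])
def ball(p):
    g=cv2.cvtColor(p["img"],cv2.COLOR_RGB2GRAY); roi=g[235:290,222:290]
    m=(cv2.resize(roi,None,fx=4,fy=4,interpolation=cv2.INTER_CUBIC)<30).astype(np.uint8)
    m=cv2.morphologyEx(m,cv2.MORPH_OPEN,cv2.getStructuringElement(cv2.MORPH_ELLIPSE,(45,45)))
    n,l,s,c=cv2.connectedComponentsWithStats(m)
    k=1+np.argmin([np.hypot(*(c[i]-[95,112])) for i in range(1,n)])
    uv=(c[k]+.5)/4-.5+[222,235]; X=back(p,[uv],.154)[0,:2]
    return uv,s[k][4]/16,X,np.degrees(np.arctan2(*(X-h)[::-1])),np.linalg.norm(X-h)
for f in sys.argv[1:]: print(f,ball(pickle.load(open(f,"rb"))))
E
python3 look.py b6 >/dev/null; python3 ball.py pics/b3wrist.pkl pics/b4wrist.pkl pics/b5wrist.pkl pics/b6wrist.pkl
```

```text
Traceback (most recent call last):
  File "ball.py", line 12, in <module>
    for f in sys.argv[1:]: print(f,ball(pickle.load(open(f,"rb"))))
                                   ~~~~^^^^^^^^^^^^^^^^^^^^^^^^^^^
  File "ball.py", line 9, in ball
    k=1+np.argmin([np.hypot(*(c[i]-[95,112])) for i in range(1,n)])
        ~~~~~~~~~^^^^^^^^^^^^^^^^^^^^^^^^^^^^^^^^^^^^^^^^^^^^^^^^^^
ValueError: attempt to get argmin of an empty sequence
```

```bash
python3 - <<'E'
s=open("ball.py").read()
i=s.index("    m=(cv2"); j=s.index("    uv=")
s=s[:i]+'''    b=cv2.GaussianBlur(cv2.resize(roi,None,fx=6,fy=6,interpolation=cv2.INTER_CUBIC),(0,0),4)
    c=cv2.HoughCircles(b,cv2.HOUGH_GRADIENT_ALT,1,50,param1=60,param2=.5,minRadius=110,maxRadius=150)
    if c is None: c=cv2.HoughCircles(b,cv2.HOUGH_GRADIENT,1,500,param1=40,param2=8,minRadius=110,maxRadius=150)
    c=c[0][0]
    uv=(c[:2]+.5)/6-.5+[222,235]; X=back(p,[uv],.154)[0,:2]
    return uv,c[2]/6,X,np.degrees(np.arctan2(*(X-h)[::-1])),np.linalg.norm(X-h)
'''+s[s.index("for f in"):]
open("ball.py","w").write(s)
E
python3 ball.py pics/b3wrist.pkl pics/b4wrist.pkl pics/b5wrist.pkl pics/b6wrist.pkl
```

```text
Traceback (most recent call last):
  File "ball.py", line 12, in <module>
    for f in sys.argv[1:]: print(f,ball(pickle.load(open(f,"rb"))))
                                   ~~~~^^^^^^^^^^^^^^^^^^^^^^^^^^^
  File "ball.py", line 9, in ball
    c=c[0][0]
      ~^^^
TypeError: 'NoneType' object is not subscriptable
```

```bash
cat > tm.py <<'E'
import sys
from h import *
h=np.array([.5875,.1775])
L=lambda f:cv2.cvtColor(pickle.load(open(f,"rb"))["img"],cv2.COLOR_RGB2GRAY).astype(np.float32)
up=lambda g,a,b,c,d:np.minimum(cv2.GaussianBlur(cv2.resize(g[a:b,c:d],None,fx=8,fy=8,interpolation=cv2.INTER_CUBIC),(0,0),4),60)
T=up(L("pics/b4wrist.pkl"),238,283,240,275)   # ball right part + top
for f in sys.argv[1:]:
    I=up(L(f),230,291,230,285); r=cv2.matchTemplate(I,T,cv2.TM_SQDIFF); _,_,m,_=cv2.minMaxLoc(r)
    d=np.array(m)/8-[10,8]; p=pickle.load(open(f,"rb")); uv=np.array([370,396])/1.5+d; X=back(p,[uv],.154)[0,:2]
    print(f,"shift px",d,X,"deg",round(np.degrees(np.arctan2(*(X-h)[::-1])),2),np.linalg.norm(X-h))
E
python3 tm.py pics/b3wrist.pkl pics/b4wrist.pkl pics/b5wrist.pkl pics/b6wrist.pkl
```

```text
pics/b3wrist.pkl shift px [0.375 0.   ] [0.50670857 0.19463342] deg 168.03 0.08258819082565393
pics/b4wrist.pkl shift px [0. 0.] [0.52584481 0.23257367] deg 138.23 0.08267085947812178
pics/b5wrist.pkl shift px [-0.75  -0.625] [0.56513777 0.25766791] deg 105.59 0.08322838264206078
pics/b6wrist.pkl shift px [-0.875 -0.5  ] [0.56567541 0.25777706] deg 105.21 0.08319086274336394
```

Call:
{"fn": "apply_moves", "kwargs": {
  "deltas": [0.025, 0.005, 0, 0, 0, -0.006, 0, 0, 0, 0, 0, 0]
}}

```text
clock: 20.9
tcp_pos: [0.5695, 0.2601, 0.136]
tool_rot: [[-0.187, 0.982, -0.002], [0.982, 0.187, -0.0], [0.0, -0.002, -1.0]]
ft_force: [-8.9, -0.4, 3.2]
grip_width: 0.0286
```

```bash
python3 look.py b7 >/dev/null;python3 ft.py;  python3 tm.py pics/b7wrist.pkl
```

```text
[-7.8  -0.21  2.87] [-0.019  1.613 -0.02 ] [0.5695 0.2602 0.136 ] 21.15 0.02847334274634453
pics/b7wrist.pkl shift px [-1.  -0.5] [0.56622231 0.2579583 ] deg 104.81 0.08322426757302559
```

Call:
{"fn": "apply_moves", "kwargs": {
  "deltas": [-0.04, -0.008, 0, 0, 0, 0, 0, 0, 0, 0, 0, 0]
}}

```text
clock: 21.35
tcp_pos: [0.569, 0.2599, 0.1362]
tool_rot: [[-0.187, 0.982, -0.0], [0.982, 0.187, -0.0], [0.0, -0.0, -1.0]]
ft_force: [-4.3, 0.9, 1.9]
grip_width: 0.0287
```

```bash
python3 look.py b8 >/dev/null;python3 ft.py;  python3 tm.py pics/b8wrist.pkl
```

```text
[-5.14  0.12  2.09] [ 0.019  1.104 -0.021] [0.569  0.2599 0.1361] 21.6 0.02889921488160464
pics/b8wrist.pkl shift px [-0.625 -1.   ] [0.56581826 0.25787367] deg 105.1 0.08324677076358626
```

Call:
{"fn": "apply_moves", "kwargs": {
  "deltas": [-0.04, -0.008, 0, 0, 0, 0, 0, 0, 0, 0, 0, 0]
}}

```text
clock: 21.8
tcp_pos: [0.5682, 0.2596, 0.1363]
tool_rot: [[-0.187, 0.982, 0.001], [0.982, 0.187, 0.0], [-0.0, 0.001, -1.0]]
ft_force: [-3.4, 0.7, 0.3]
grip_width: 0.0282
```

```bash
python3 look.py b9 >/dev/null;python3 ft.py;  python3 tm.py pics/b9wrist.pkl
```

```text
[-3.17 -0.27  0.52] [-0.031  0.588 -0.015] [0.5681 0.2596 0.1362] 22.05 0.029228065123827703
pics/b9wrist.pkl shift px [-0.125 -1.125] [0.565216   0.25762719] deg 105.54 0.08316815971189778
```

Call:
{"fn": "apply_moves", "kwargs": {
  "deltas": [-0.08, -0.016, 0, 0, 0, 0, -0.06, -0.01, 0, 0, 0, 0],
  "grip": -0.2
}}

```text
clock: 22.25
tcp_pos: [0.5641, 0.2587, 0.1363]
tool_rot: [[-0.187, 0.982, 0.001], [0.982, 0.187, 0.0], [-0.0, 0.001, -1.0]]
ft_force: [0.1, -0.3, 0.2]
grip_width: 0.0343
```

```bash
python3 look.py c1;python3 tm.py pics/c1wrist.pkl
```

```text
{'clock': 22.25, 'joint_pos': [-1.046, 0.3985, 0.6923, 1.6855, -0.2737, 1.1559, -0.0928], 'tcp_pos': [0.5641, 0.2587, 0.1363], 'ft_force': [0.1342, -0.2541, 0.1504], 'moment': [-0.016, -0.0527, 0.0126], 'grip_width': 0.0343}
yang 10.784644980664599
[[317.94015888 746.32597855]
 [384.37210117 753.64464494]]
pics/c1wrist.pkl shift px [ 2.   -0.75] [0.56224575 0.25673654] deg 107.68 0.08316373225415973
```

View pics/c1wrist.png

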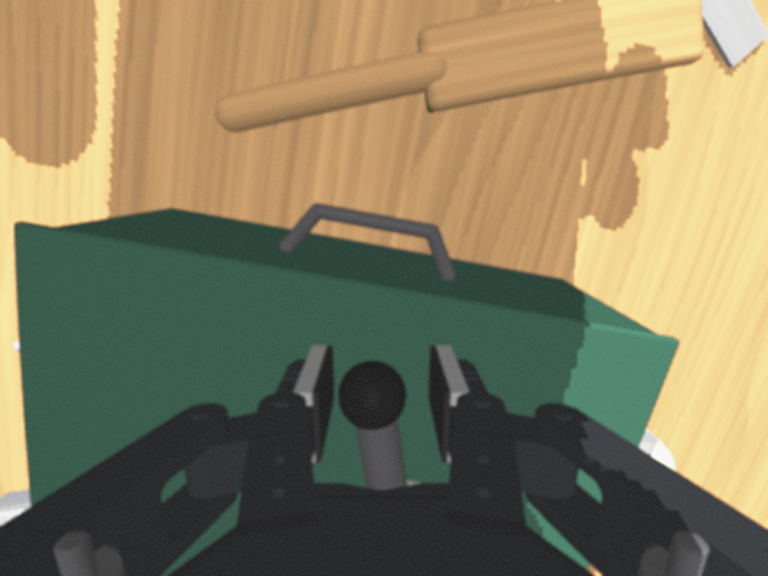

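Call:
{"fn": "apply_moves", "kwargs": {
  "deltas": [0, 0, 0.7, 0, 0, 0, 0, 0, 0.8, 0, 0, 0, 0, 0, 0.8, 0, 0, 0, 0, 0, 0.8, 0, 0, 0, 0, 0, 0.4, 0, 0, 0]
}}

```text
clock: 22.8
tcp_pos: [0.5647, 0.259, 0.2435]
tool_rot: [[-0.187, 0.982, 0.003], [0.982, 0.187, 0.002], [0.001, 0.003, -1.0]]
ft_force: [0.5, -0.0, -0.9]
grip_width: 0.0338
```

Call:
{"fn": "apply_moves", "kwargs": {
  "deltas": [-0.77, -0.9, 0, 0, 0, -0.022, -0.77, -0.9, 0, 0, 0, -0.022, -0.77, -0.9, 0, 0, 0, -0.022, -0.77, -0.9, 0, 0, 0, -0.022, -0.77, -0.9, 0, 0, 0, -0.022],
  "grip": 0.4
}}

```text
clock: 23.3
tcp_pos: [0.4473, 0.1228, 0.2406]
tool_rot: [[-0.015, 1.0, -0.0], [1.0, 0.015, -0.0], [-0.0, -0.0, -1.0]]
ft_force: [-0.2, 0.0, 0.6]
grip_width: 0.0595
```

Call:
{"fn": "apply_moves", "kwargs": {
  "deltas": [0, -0.75, 0, 0, 0, 0, 0, 0, 0, 0, 0, 0, 0, 0, 0, 0, 0, 0]
}}

```text
clock: 23.6
tcp_pos: [0.4486, 0.1015, 0.2413]
tool_rot: [[-0.015, 1.0, 0.0], [1.0, 0.015, 0.001], [0.001, 0.0, -1.0]]
ft_force: [-0.4, -0.1, 0.3]
grip_width: 0.0599
```

```bash
python3 look.py c2; python3 - <<'E'
from h import *
p=pickle.load(open("pics/c2wrist.pkl","rb")); P=np.load("box.npy"); print(proj(p,b2w(P,[[-.105,-.06,.155],[-.105,0,.155],[-.105,.06,.155]]))*1.5)
E
```

```text
{'clock': 23.6, 'joint_pos': [-1.149, -0.1417, 0.772, 1.9204, 0.101, 1.3235, -0.3914], 'tcp_pos': [0.4486, 0.1015, 0.2413], 'ft_force': [-0.4199, -0.0879, 0.2604], 'moment': [0.0006, -0.0377, 0.0405], 'grip_width': 0.0599}
yang 0.8848595868262031
[[566.78968542 403.48775452]
 [620.92703523 402.92316949]]
[[378.63037034 398.39458904]
 [378.74123012 300.99546551]
 [378.87920995 189.76609108]]
```

View pics/c2wrist.png

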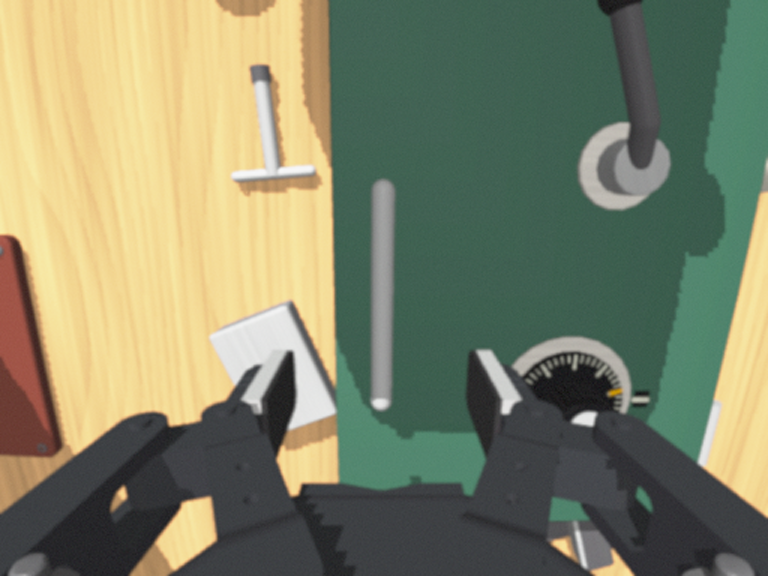

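Call:
{"fn": "apply_moves", "kwargs": {
  "deltas": [0.02, 0, -0.75, 0, 0, 0, 0, 0, -0.75, 0, 0, 0, 0, 0, -0.75, 0, 0, 0, 0, 0, -0.75, 0, 0, 0, 0, 0, -0.6, 0, 0, 0]
}}

```text
clock: 24.15
tcp_pos: [0.4489, 0.102, 0.1317]
tool_rot: [[-0.017, 1.0, -0.001], [1.0, 0.017, -0.002], [-0.002, -0.001, -1.0]]
ft_force: [0.3, -0.3, -0.0]
grip_width: 0.0597
```

Call:
{"fn": "apply_moves", "kwargs": {
  "deltas": [0, 0, 0, 0, 0, 0, 0, 0, 0, 0, 0, 0, 0, 0, 0, 0, 0, 0, 0, 0, 0, 0, 0, 0],
  "grip": -1,
  "squeeze": 60
}}

```text
clock: 24.55
tcp_pos: [0.4492, 0.1019, 0.1342]
tool_rot: [[-0.016, 1.0, 0.0], [1.0, 0.016, 0.001], [0.001, 0.0, -1.0]]
ft_force: [-2.8, -0.5, 4.0]
grip_width: 0.0103
```

```bash
python3 look.py c3; python3 ft.py; python3 - <<'E'
import numpy as np
X=lambda t:np.array([-.235*np.cos(t)+.04*np.sin(t),.235*np.sin(t)+.04*np.cos(t)])
for a in range(0,56,4): print(a,np.round((X(np.radians(a+4))-X(np.radians(a)))/.03,3))
E
```

```text
{'clock': 24.55, 'joint_pos': [-1.1408, -0.0041, 0.8359, 2.0635, 0.0026, 1.0801, -0.2901], 'tcp_pos': [0.4492, 0.1019, 0.1342], 'ft_force': [-2.8069, -0.4795, 4.037], 'moment': [-0.0185, 0.5459, -0.1095], 'grip_width': 0.0103}
yang 0.9138473824176013
[[664.61596548 527.89094177]
 [744.14830186 524.44749602]]
[-2.72  0.24  6.16] [-0.042  0.649 -0.097] [0.4493 0.1019 0.1342] 24.8 0.010369046099574425
0 [0.112 0.543]
4 [0.15  0.534]
8 [0.187 0.522]
12 [0.223 0.508]
16 [0.257 0.491]
20 [0.291 0.472]
24 [0.323 0.451]
28 [0.354 0.427]
32 [0.383 0.401]
36 [0.41  0.374]
40 [0.435 0.344]
44 [0.458 0.313]
48 [0.479 0.28 ]
52 [0.497 0.246]
```

View pics/c3wrist.png

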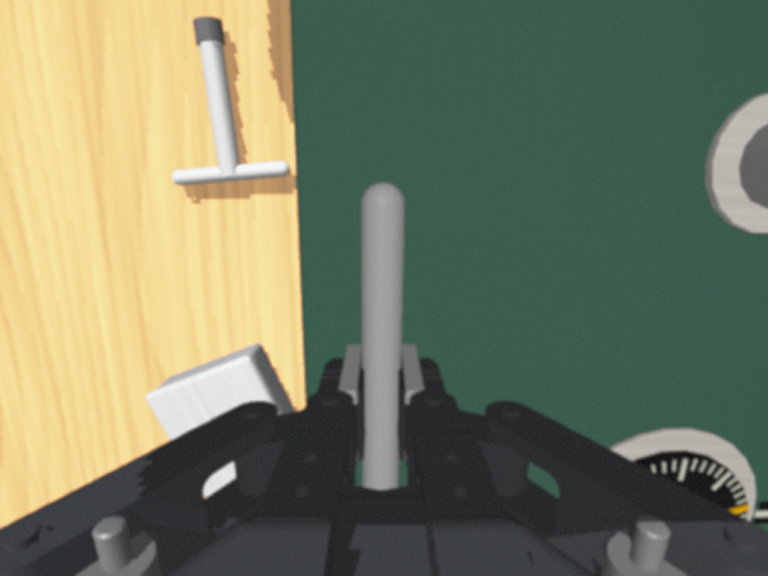

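Call:
{"fn": "apply_moves", "kwargs": {
  "deltas": [0.02, 0, 0.1, 0, 0, 0, 0.02, 0, 0.1, 0, 0, 0, 0, 0, 0, 0, 0, 0]
}}

```text
clock: 25.1
tcp_pos: [0.4502, 0.1018, 0.1395]
tool_rot: [[-0.016, 1.0, 0.0], [1.0, 0.016, 0.001], [0.001, 0.0, -1.0]]
ft_force: [1.7, 2.7, -3.5]
grip_width: 0.0101
```

Call:
{"fn": "apply_moves", "kwargs": {
  "deltas": [0.02, 0, 0.1, 0, 0, 0, 0, 0, 0, 0, 0, 0]
}}

```text
clock: 25.3
tcp_pos: [0.4507, 0.1018, 0.1424]
tool_rot: [[-0.016, 1.0, 0.0], [1.0, 0.016, 0.001], [0.001, 0.0, -1.0]]
ft_force: [0.4, 3.9, -6.4]
grip_width: 0.0103
```

```bash
python3 look.py c4 wrist side; python3 ft.py
```

```text
{'clock': 25.3, 'joint_pos': [-1.142, -0.0131, 0.8341, 2.051, 0.0104, 1.0991, -0.2965], 'tcp_pos': [0.4507, 0.1018, 0.1424], 'ft_force': [0.4277, 3.8847, -6.3505], 'moment': [0.6324, -0.2117, -0.0908], 'grip_width': 0.0103}
yang 0.9214160470202701
[[650.77755322 514.25845428]
 [727.90596102 511.36874221]]
[[379.60999236 272.13744901]
 [360.04199366 269.37545654]]
[ 1.9   4.68 -5.53] [ 0.955 -0.123 -0.098] [0.4507 0.1018 0.1423] 25.6 0.009988161306563239
```

View pics/c4wrist.png

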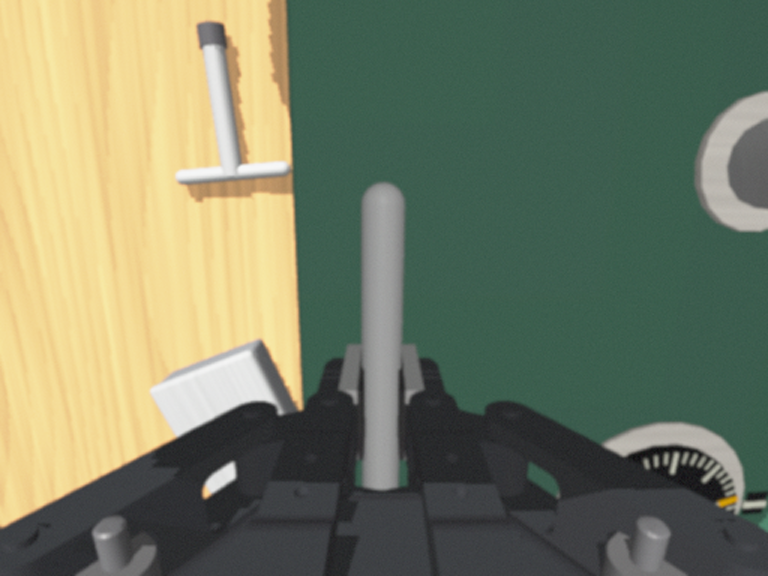

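View pics/c4side.png

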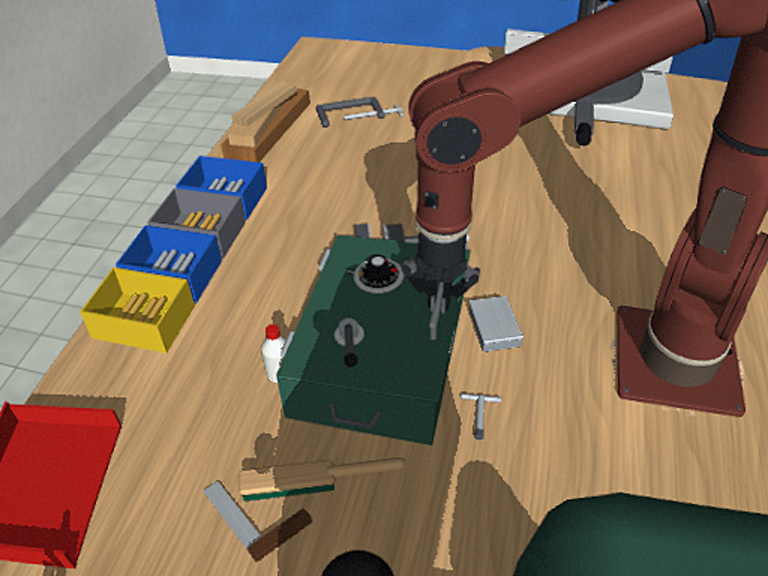

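Call:
{"fn": "apply_moves", "kwargs": {
  "deltas": [0.062, 0, 0.27, 0, 0, 0, 0.07, 0, 0.268, 0, 0, 0, 0.08, 0, 0.265, 0, 0, 0, 0.09, 0, 0.262, 0, 0, 0]
}}

```text
clock: 26.0
tcp_pos: [0.4591, 0.1017, 0.1737]
tool_rot: [[-0.016, 1.0, -0.001], [1.0, 0.016, -0.0], [-0.0, -0.001, -1.0]]
ft_force: [5.4, 6.8, -15.5]
grip_width: 0.0103
```

```bash
python3 look.py c5 wrist side
```

```text
{'clock': 26.0, 'joint_pos': [-1.1432, -0.0329, 0.8314, 1.9946, 0.026, 1.1705, -0.3061], 'tcp_pos': [0.4591, 0.1017, 0.1737], 'ft_force': [5.4174, 6.7615, -15.4892], 'moment': [1.3241, -0.4115, -0.1279], 'grip_width': 0.0103}
yang 0.9240621022742169
[[600.27800558 469.89031769]
 [669.15235407 468.43373644]]
[[379.60999236 272.13744901]
 [360.04199366 269.37545654]]
```

View pics/c5wrist.png

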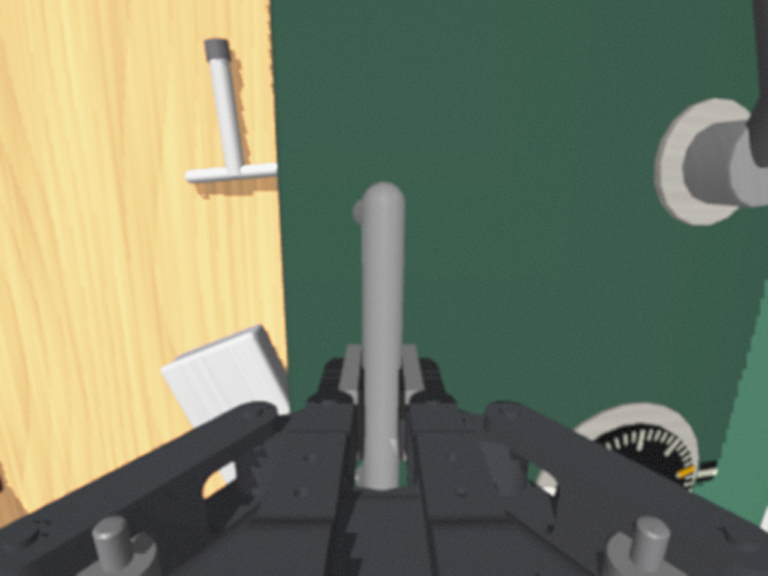

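View pics/c5side.png

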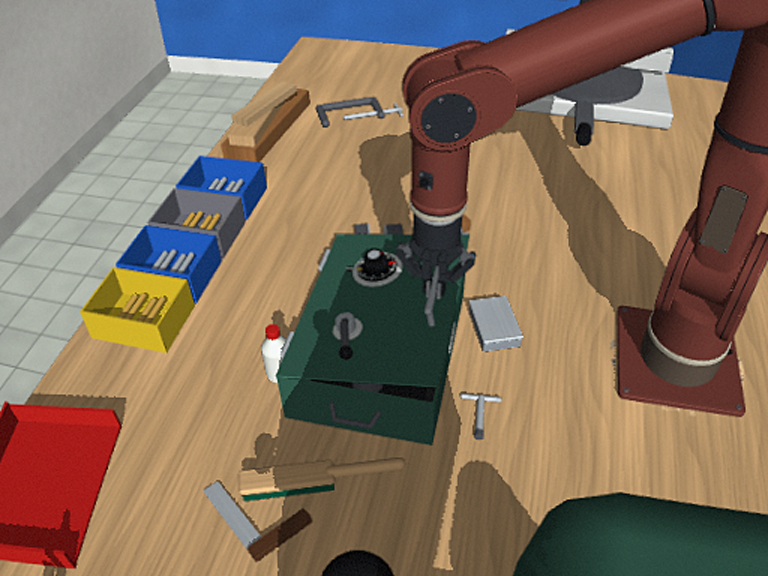

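Call:
{"fn": "apply_moves", "kwargs": {
  "deltas": [0.1, 0.01, 0.257, 0, 0, 0, 0.11, 0.01, 0.254, 0, 0, 0, 0.12, 0.01, 0.25, 0, 0, 0, 0.129, 0.01, 0.246, 0, 0, 0, 0.137, 0.01, 0.241, 0, 0, 0]
}}

```text
clock: 26.6
tcp_pos: [0.4753, 0.102, 0.2109]
tool_rot: [[-0.015, 1.0, -0.006], [1.0, 0.015, -0.002], [-0.002, -0.006, -1.0]]
ft_force: [-8.5, 0.2, -9.8]
grip_width: 0.0097
```

Call:
{"fn": "apply_moves", "kwargs": {
  "deltas": [0.146, 0, 0.236, 0, 0, 0, 0.154, 0, 0.231, 0, 0, 0, 0.162, 0, 0.225, 0, 0, 0, 0.17, 0, 0.22, 0, 0, 0, 0.177, 0, 0.213, 0, 0, 0]
}}

```text
clock: 27.1
tcp_pos: [0.4971, 0.1021, 0.2446]
tool_rot: [[-0.016, 1.0, -0.012], [1.0, 0.016, -0.002], [-0.001, -0.012, -1.0]]
ft_force: [-26.5, -1.7, 7.3]
grip_width: 0.0101
```

```bash
python3 look.py c6 wrist side
```

```text
{'clock': 27.1, 'joint_pos': [-1.1233, 0.0242, 0.8624, 1.8098, -0.0205, 1.3285, -0.2398], 'tcp_pos': [0.4971, 0.1021, 0.2446], 'ft_force': [-26.4987, -1.6609, 7.3238], 'moment': [-0.1825, 5.8741, -0.1042], 'grip_width': 0.0101}
yang 0.9211566846967815
[[495.72780386 401.74871602]
 [550.7867195  401.81383254]]
[[379.60999236 272.13744901]
 [360.04199366 269.37545654]]
```

View pics/c6wrist.png

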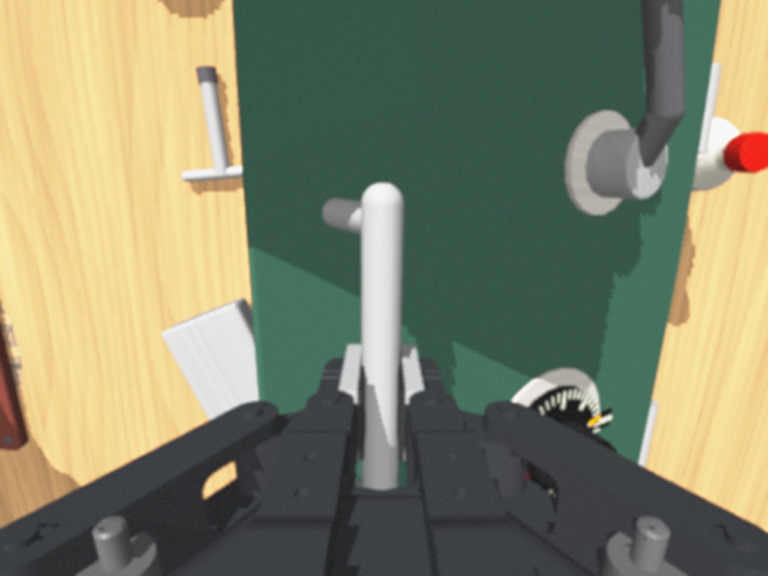

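View pics/c6side.png

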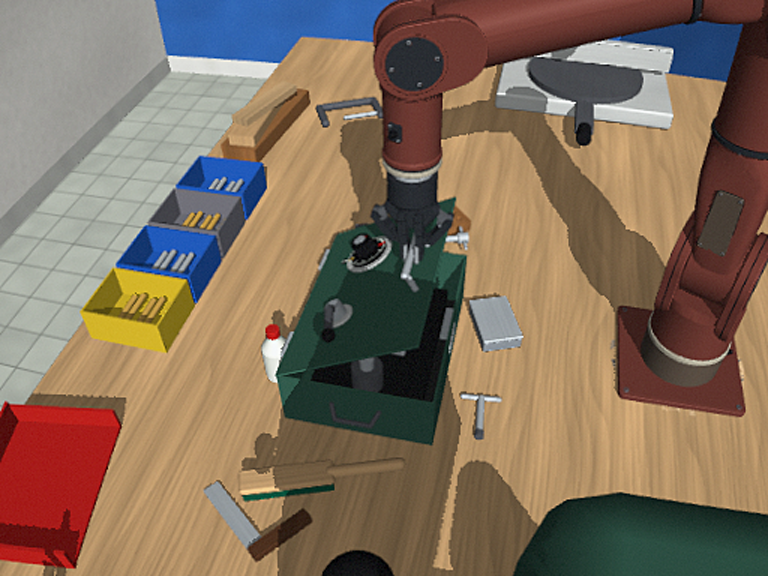

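Call:
{"fn": "apply_moves", "kwargs": {
  "deltas": [-0.06, 0, 0.06, 0, 0, 0, -0.06, 0, 0.06, 0, 0, 0, 0, 0, 0, 0, 0, 0]
}}

```text
clock: 27.5
tcp_pos: [0.4999, 0.1021, 0.2485]
tool_rot: [[-0.015, 1.0, 0.004], [1.0, 0.015, -0.001], [-0.001, 0.004, -1.0]]
ft_force: [13.3, 2.3, -24.9]
grip_width: 0.0101
```

Call:
{"fn": "apply_moves", "kwargs": {
  "deltas": [0.16, 0, 0.23, 0, 0, 0, 0.17, 0, 0.22, 0, 0, 0]
}}

```text
clock: 27.7
tcp_pos: [0.5108, 0.1021, 0.2616]
tool_rot: [[-0.015, 1.0, 0.006], [1.0, 0.015, -0.002], [-0.002, 0.006, -1.0]]
ft_force: [26.9, 3.3, -41.4]
grip_width: 0.0102
```

Call:
{"fn": "apply_moves", "kwargs": {
  "deltas": [0.06, 0, -0.05, 0, 0, 0, 0.06, 0, -0.05, 0, 0, 0, 0, 0, 0, 0, 0, 0]
}}

```text
clock: 28.0
tcp_pos: [0.5108, 0.1022, 0.2608]
tool_rot: [[-0.015, 1.0, -0.003], [1.0, 0.015, -0.0], [-0.0, -0.003, -1.0]]
ft_force: [-14.1, -1.8, 12.4]
grip_width: 0.0099
```

```bash
python3 look.py c7 wrist side; python3 ft.py
```

```text
{'clock': 28.0, 'joint_pos': [-1.1143, 0.0448, 0.8721, 1.7635, -0.0359, 1.3526, -0.2197], 'tcp_pos': [0.5108, 0.1022, 0.2608], 'ft_force': [-14.0869, -1.7923, 12.4146], 'moment': [-0.3677, 3.1837, -0.1494], 'grip_width': 0.0099}
yang 0.8623021339427689
[[469.08563341 389.72209981]
 [521.33109431 389.61505218]]
[[379.60999236 272.13744901]
 [360.04199366 269.37545654]]
[-13.44  -1.7   11.4 ] [-0.4    3.034 -0.181] [0.5108 0.1022 0.2609] 28.3 0.009842823802060814
```

View pics/c7wrist.png

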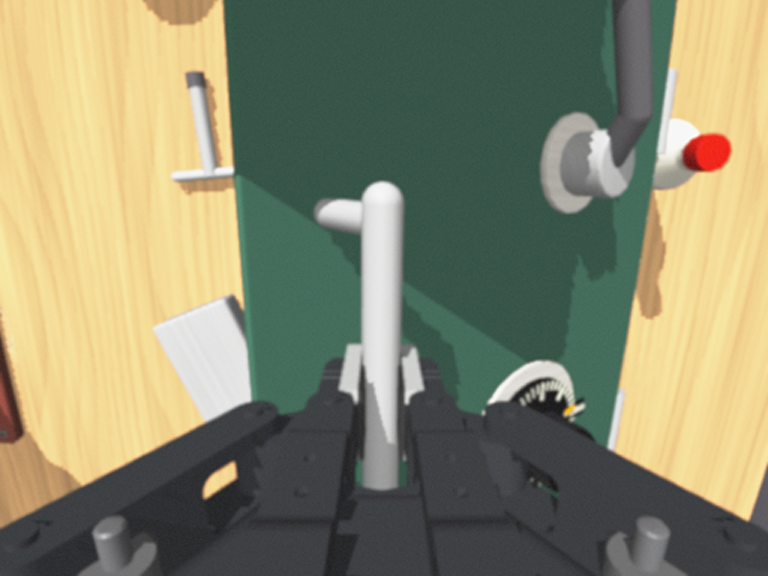

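```bash
python3 - <<'E'
import numpy as np
from scipy.optimize import least_squares
D=np.array([[.4491,.1342],[.4507,.1424],[.4591,.1737],[.4753,.2109],[.4971,.2446],[.4999,.2485],[.5108,.2616],[.5108,.2609]])
# hinge centre from box + known radius
s=least_squares(lambda c:np.hypot(*(D-c[:2]).T)-c[2],[.683,.095,.238]); print(s.x,s.fun*1e3)
s2=least_squares(lambda c:np.hypot(*(D-c[:2]).T)-.2384,[.683,.095]); print(s2.x,s2.fun*1e3)
c=s2.x; a=np.arctan2(D[-1,1]-c[1],D[-1,0]-c[0]); a0=np.arctan2(D[0,1]-c[1],D[0,0]-c[0]); print(np.degrees(a0-a))
t=a-np.radians(2*np.arange(13)); X=c+.2384*np.c_[np.cos(t),np.sin(t)]; print(np.round(np.diff(X,axis=0)/.03,3))
E
```

```text
[0.69679295 0.09245362 0.25116054] [ 0.02576179 -0.05024264  0.03443095  0.01404612 -0.11114988  0.0710415
  0.24327154 -0.22715936]
[0.68503943 0.09825273] [ 0.26215183  0.06163585 -0.19647681 -0.32430241 -0.201019    0.03416793
  0.43406642 -0.04414187]
34.36639552270993
[[0.193 0.199]
 [0.2   0.193]
 [0.206 0.185]
 [0.213 0.178]
 [0.219 0.171]
 [0.224 0.163]
 [0.23  0.155]
 [0.235 0.147]
 [0.24  0.139]
 [0.245 0.13 ]
 [0.249 0.121]
 [0.253 0.113]]
```

Call:
{"fn": "apply_moves", "kwargs": {
  "deltas": [0.165, 0, 0.225, 0, 0, 0, 0.2, 0, 0.193, 0, 0, 0, 0.206, 0, 0.185, 0, 0, 0, 0, 0, 0, 0, 0, 0]
}}

```text
clock: 28.7
tcp_pos: [0.5282, 0.1024, 0.2782]
tool_rot: [[-0.016, 1.0, -0.003], [1.0, 0.016, -0.001], [-0.001, -0.003, -1.0]]
ft_force: [-9.4, -0.4, 1.9]
grip_width: 0.0098
```

Call:
{"fn": "apply_moves", "kwargs": {
  "deltas": [0.208, 0, 0.18, 0, 0, 0, 0.217, 0, 0.172, 0, 0, 0, 0.222, 0, 0.164, 0, 0, 0, 0, 0, 0, 0, 0, 0]
}}

```text
clock: 29.1
tcp_pos: [0.5476, 0.1025, 0.294]
tool_rot: [[-0.016, 1.0, -0.003], [1.0, 0.016, -0.001], [-0.001, -0.003, -1.0]]
ft_force: [-12.4, 0.3, 4.2]
grip_width: 0.0098
```

Call:
{"fn": "apply_moves", "kwargs": {
  "deltas": [0.23, 0, 0.155, 0, 0, 0, 0.235, 0, 0.147, 0, 0, 0, 0.24, 0, 0.139, 0, 0, 0, 0, 0, 0, 0, 0, 0]
}}

```text
clock: 29.5
tcp_pos: [0.569, 0.1027, 0.3077]
tool_rot: [[-0.016, 1.0, -0.002], [1.0, 0.016, -0.0], [-0.0, -0.002, -1.0]]
ft_force: [-11.2, 0.5, 8.2]
grip_width: 0.01
```

Call:
{"fn": "apply_moves", "kwargs": {
  "deltas": [0.24, 0, 0.135, 0, 0, 0, 0, 0, 0, 0, 0, 0]
}}

```text
clock: 29.7
tcp_pos: [0.5761, 0.1027, 0.3118]
tool_rot: [[-0.016, 1.0, -0.002], [1.0, 0.016, 0.0], [0.0, -0.002, -1.0]]
ft_force: [-12.9, 0.6, 7.5]
grip_width: 0.0099
```

```bash
python3 look.py d1 wrist side
```

```text
{'clock': 29.7, 'joint_pos': [-1.0032, 0.2238, 0.9052, 1.5344, -0.1766, 1.4715, -0.0762], 'tcp_pos': [0.5761, 0.1027, 0.3118], 'ft_force': [-12.8909, 0.5878, 7.4871], 'moment': [0.1072, 2.7858, -0.103], 'grip_width': 0.0099}
yang 0.921113210461466
[[376.68943298 359.42401767]
 [422.07153288 359.56891638]]
[[379.60999236 272.13744901]
 [360.04199366 269.37545654]]
```

View pics/d1wrist.png

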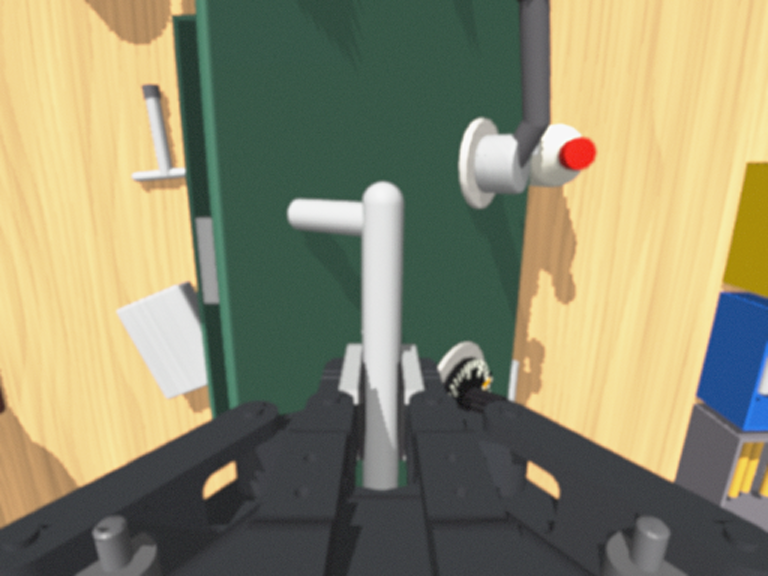

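View pics/d1side.png

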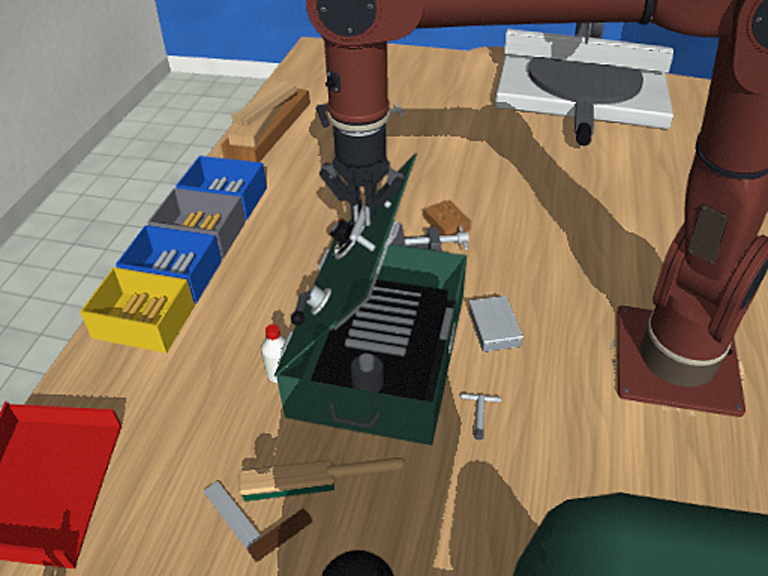

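Call:
{"fn": "apply_moves", "kwargs": {
  "deltas": [-0.03, 0, 0.02, 0, 0, 0, 0, 0, 0, 0, 0, 0]
}}

```text
clock: 30.0
tcp_pos: [0.5761, 0.1027, 0.3119]
tool_rot: [[-0.016, 1.0, 0.001], [1.0, 0.016, -0.0], [-0.0, 0.001, -1.0]]
ft_force: [-4.5, -0.1, 3.4]
grip_width: 0.0098
```

Call:
{"fn": "apply_moves", "kwargs": {
  "deltas": [0, 0, 0, 0, 0, 0, 0, 0, 0, 0, 0, 0, 0, 0, 0, 0, 0, 0],
  "grip": -0.4
}}

```text
clock: 30.3
tcp_pos: [0.5762, 0.1028, 0.3112]
tool_rot: [[-0.016, 1.0, 0.001], [1.0, 0.016, -0.0], [-0.0, 0.001, -1.0]]
ft_force: [0.3, 0.2, 0.0]
grip_width: 0.0254
```

Call:
{"fn": "apply_moves", "kwargs": {
  "deltas": [0, 0, 0.3, 0, 0, 0, 0, 0, 0.6, 0, 0, 0, 0, 0, 0.8, 0, 0, 0, 0, 0, 0.8, 0, 0, 0, 0, 0, 0.5, 0, 0, 0]
}}

```text
clock: 30.8
tcp_pos: [0.5762, 0.1027, 0.4034]
tool_rot: [[-0.016, 1.0, 0.002], [1.0, 0.016, 0.001], [0.0, 0.002, -1.0]]
ft_force: [-0.1, 0.1, -0.2]
grip_width: 0.0256
```

```bash
python3 look.py d2 wrist side
```

```text
{'clock': 30.8, 'joint_pos': [-0.9939, 0.2145, 0.918, 1.359, -0.1708, 1.6475, -0.085], 'tcp_pos': [0.5762, 0.1027, 0.4034], 'ft_force': [-0.0717, 0.0564, -0.2186], 'moment': [-0.0401, -0.0559, 0.0126], 'grip_width': 0.0256}
yang 0.8982172601409855
[[376.4168855  322.72245751]
 [412.70693181 322.78187934]]
[[379.60999236 272.13744901]
 [360.04199366 269.37545654]]
```

View pics/d2wrist.png

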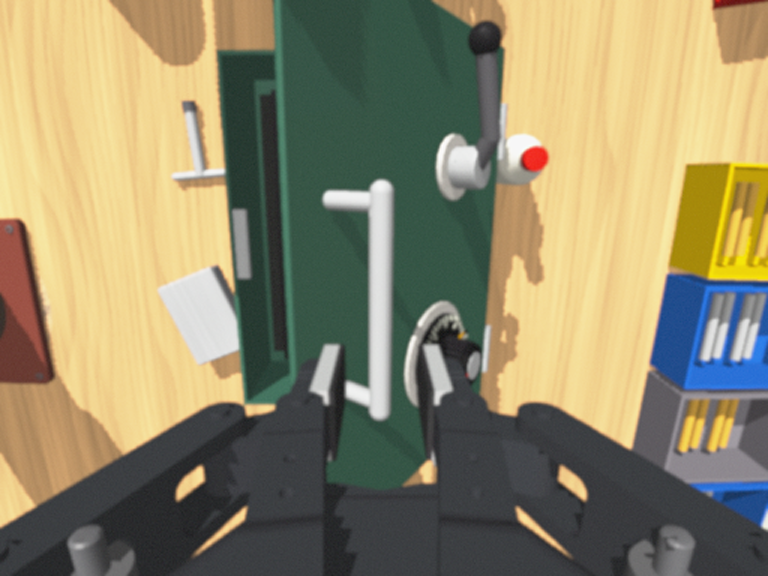

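View pics/d2side.png

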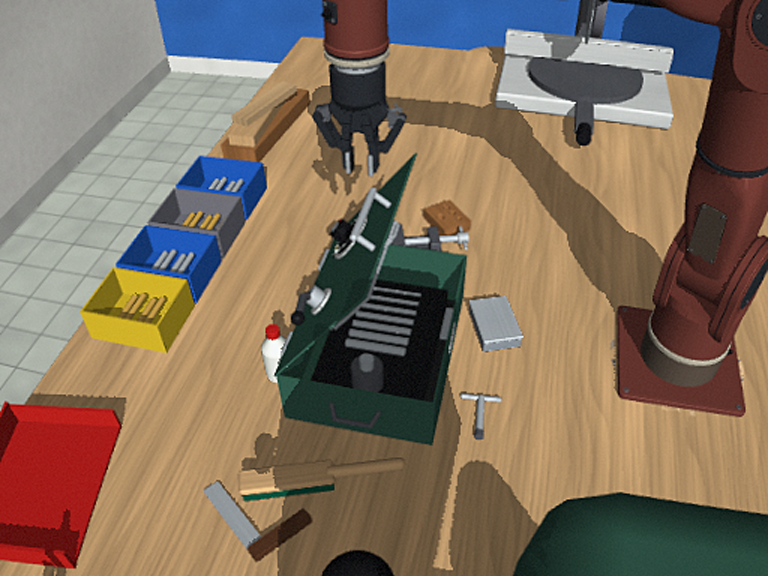

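```bash
python3 - <<'E'
from h import *
P=np.load("box.npy")
W=pickle.load(open("pics/d2wrist.pkl","rb"));S=pickle.load(open("pics/d2side.pkl","rb"))
def pt(t,y):
    return b2w(P,[.13-.235*np.cos(t)+.04*np.sin(t),y,.115+.235*np.sin(t)+.04*np.cos(t)])
def ed(t,y): return b2w(P,[.13-.26*np.cos(t),y,.115+.26*np.sin(t)])
for d in (40,45,50,54,58):
    t=np.radians(d); print(d,np.round(proj(W,np.r_[pt(t,.055),pt(t,-.055)])*1.5).tolist(),np.round(proj(S,np.r_[pt(t,.055),pt(t,-.055),ed(t,-.18)])*1.5).tolist())
E
```

```text
40 [[296.0, 197.0], [305.0, 374.0]] [[386.0, 254.0], [401.0, 210.0], [440.0, 178.0]]
45 [[322.0, 198.0], [328.0, 384.0]] [[376.0, 246.0], [391.0, 203.0], [432.0, 169.0]]
50 [[353.0, 199.0], [356.0, 393.0]] [[364.0, 239.0], [380.0, 196.0], [422.0, 161.0]]
54 [[382.0, 200.0], [381.0, 400.0]] [[355.0, 233.0], [372.0, 191.0], [414.0, 154.0]]
58 [[414.0, 201.0], [409.0, 406.0]] [[345.0, 229.0], [362.0, 186.0], [406.0, 148.0]]
```

Both views fit a lid angle of about 54°: the wrist view has the bar at x≈380 and the side view has the lid corner at (415,154). The gripper is clear, so I'm handing in.

```bash
python3 - <<'E'
from station import *
print(sign_off())
E
```

```text
the job is handed in; nothing more can be done
None
```

The box is open and I've handed the job in at about 31 s of the 72 s allowed. The lid stands at about 54° and the gripper has let go.

- **Dialling:** The dial started at 44. I turned it left to about 69.9, right to 45.0, then left to 55. After I released the knob, the picture read 55.0.
- **Lever:** The lever turned about 70° clockwise. The resistance rose from about 3 N to about 7.8 N, and I eased off there, under the 12 N limit. The rise was more gradual than I expected, and the lever came back 2–3° as I backed away. The lid then lifted, so the bolt was drawn.
- **Lid:** I lifted the lid by its bar. Partway up I followed the arc badly, and the wrist force reached about 50 N for a moment. That is under the 120 N limit, and I corrected it. In the last wrist and side pictures, the bar and lid edge both match a 54° opening.
- **Last checks:** The gripper was about 90 mm above the bar with almost no force on it. I saw no change in the other things on the bench in the last pictures, but I only judged that by eye.

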